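# Hang the tang clamps and scan them in

## Robot

A 6-joint arm with a two-finger parallel gripper is mounted at the origin on the work surface. World frame = base frame: x ahead of the robot, y to its left, z up, the work surface at z = 0. Lengths are in m, angles in rad, forces in N, time in s.
With the tool pointing down it reaches from about 0.35 to 0.875 m from the base axis. Payload 15.5 kg.
Tool frame: the origin (TCP) lies at the very end of the fingers, on their centre line; the grasp point (between the pads) lies 19 mm behind it; z points along the fingers, y is the line along which they close (so a half turn about z gives the same grasp; the last joint's range is limited). The gripper opens to 85 mm and grips with 20 to 120 N. Pads are 22 mm wide; open, the fingers measure 114 mm over their backs; the gripper's body (76 mm by 85 mm) begins 54 mm behind the grasp point. The pads swing forward as they close: fully open they stand 13 mm farther back than shut.
Start: joints at [1.067, 0.494, 1.345, -0, 1.302, -0.096], TCP at [0.248, 0.574, 0.231] pointing down, gripper open.
Joint ranges: [-2.91, 2.91], [-0.82, 2.16], [0.22, 2.67], [-1.22, 4.37], [0.12, 2.79], [-3.08, 3.08]. Speed limits (rad/s): [1.89, 1.89, 2.57, 3.01, 3.01, 3.01].

## Interface

Orientations are given as a unit quaternion [x, y, z, w].
In Python, from workcell import robot gives the robot as it stands. The module is installed in compiled form; this text tells all that it offers.
- The arm moves only by the tool servo_tool, never from a script. Its argument "steps" is a list that holds one entry, the list of rows, each a list of 5 numbers: the shift along the tool's x, y, z in cm, then the turn about the tool's z in rad, then the opening, from -1 (shut) to 1 (fully open). A call has 1 to 12 rows; each row shifts and turns the commanded pose from where the row before left it, along the tool's axes as they then stand; what a row does not reach is not made up. A row lasts 1/12 s, in which the tool goes at most 41.7 mm and 7.16 degrees, less where a joint would pass 70% of its speed; a pose out of reach is approached as far as the arm can. A call is refused whole if a number of a shift passes 4.17 or a number of a turn 0.125, either way. A call with a gripper value outside its range is refused whole. The fingers move at their own pace and stop on an object; the grip force is fixed at half the most. Time passes only in rows, so rows that do not move let the fingers close. It gives the time, the measured TCP pose, the force, the opening and the grip force at its end, in the units of the state.
- robot.get_obs(): the state, without advancing time (a new reading comes with each control period).
- robot.snapshot(name): name is "side" or "top"; returns a dict with "image" (400x640x3 uint8, red, green, blue), "mtx" (3x3 intrinsics, pixels), "R" (3x3) and "t" (3): a world point X has camera coordinates R X + t. Camera axes: x right, y down, z forward; pixel columns grow to the right and rows downward; lengths in m; the calibration is good to about 2 mm. A picture is of the moment at which its call begins. There is no depth.
- robot.hand_in(): hands the job in; it is judged then, once.
The state is a dict: "time": time; "joint_pos": joint angles; "dq": joint speeds; "tau": joint torques, N m; "eef_pos": TCP position; "tool_rot": TCP orientation; "wrist_force": force on the tool from outside, world axes, zero at the start; "moment": the same for the moment, N m; "grip_width": finger opening in m; "grasp_force": force on a finger pad.
Only numpy, scipy, OpenCV 4.12 (cv2) and the standard library are available. Lean on these libraries where they do the work, as an engineer would, in place of code of your own. Each camera call takes 0.05 s, during which the arm holds its last target. There are 200 camera calls.

## Task

Put the black tang clamps away: hang every one that is out over the rack's bar, each in the middle of the bay whose tag has its colour, with its label facing the robot. Only then pick up the scanner and book the hung clamps in, in the order red, yellow, blue, white (skipping any that is missing): aim the window squarely at the middle of the label from about 10 cm away and hold it still for two seconds. At the end lay the scanner flat and lengthwise in the middle of its mat, all clamps still hanging in their bays, and leave everything else where it is.

Things in the scene. Friction and masses are not known exactly. Their poses are not given: they have to be found in the camera images.
- rack: hanging rack: level dark flat bar 12 mm thick (x), 430 mm long (y), its top edge 210 mm above the rack's origin (middle of its underside), on two blue posts at y = +-222 mm; base plate 90 x 470 x 12 mm. Behind the bar (+x, away from the robot) a ledge at x = 40 to 80 mm, top at z = 140 mm, carries four coloured bay tags 95 mm apart. Its -x side faces the robot
- clamp_red: black tang clamp with red label (may be absent): inverted U, 50 deep (x) x 56 wide (y) x 90 mm high, 0.6 kg, heavy feet; bridge z 65 to 90 mm, hangs on its underside; legs 14 mm thick at x = +-18 mm, slot 22 mm between them along y. Origin: centre of underside, z up. red label on its -x face; a red stripe along the -x edge of its top shows that side from above
- label_red (a point): centre of the red label (44 wide x 34 high mm, barcode in the middle), on the -x face of clamp_red, 30 mm above its underside
- bay_red: red bay tag, fixed flat plate 36 x 66 x 4 mm on the rack's ledge; origin under its centre, axes as the rack's. Its bay is the stretch of bar straight in front of it: bar centre line 60 mm to its -x, bar top 70 mm above its origin
- clamp_yellow: black tang clamp with yellow label (may be absent): inverted U, 50 deep (x) x 56 wide (y) x 90 mm high, 0.6 kg, heavy feet; bridge z 65 to 90 mm, hangs on its underside; legs 14 mm thick at x = +-18 mm, slot 22 mm between them along y. Origin: centre of underside, z up. yellow label on its -x face; a yellow stripe along the -x edge of its top shows that side from above
- label_yellow (a point): centre of the yellow label (44 wide x 34 high mm, barcode in the middle), on the -x face of clamp_yellow, 30 mm above its underside
- bay_yellow: yellow bay tag, fixed flat plate 36 x 66 x 4 mm on the rack's ledge; origin under its centre, axes as the rack's. Its bay is the stretch of bar straight in front of it: bar centre line 60 mm to its -x, bar top 70 mm above its origin
- clamp_blue: black tang clamp with blue label (may be absent): inverted U, 50 deep (x) x 56 wide (y) x 90 mm high, 0.6 kg, heavy feet; bridge z 65 to 90 mm, hangs on its underside; legs 14 mm thick at x = +-18 mm, slot 22 mm between them along y. Origin: centre of underside, z up. blue label on its -x face; a blue stripe along the -x edge of its top shows that side from above
- label_blue (a point): centre of the blue label (44 wide x 34 high mm, barcode in the middle), on the -x face of clamp_blue, 30 mm above its underside
- bay_blue: blue bay tag, fixed flat plate 36 x 66 x 4 mm on the rack's ledge; origin under its centre, axes as the rack's. Its bay is the stretch of bar straight in front of it: bar centre line 60 mm to its -x, bar top 70 mm above its origin
- clamp_white: black tang clamp with white label (may be absent): inverted U, 50 deep (x) x 56 wide (y) x 90 mm high, 0.6 kg, heavy feet; bridge z 65 to 90 mm, hangs on its underside; legs 14 mm thick at x = +-18 mm, slot 22 mm between them along y. Origin: centre of underside, z up. white label on its -x face; a white stripe along the -x edge of its top shows that side from above
- label_white (a point): centre of the white label (44 wide x 34 high mm, barcode in the middle), on the -x face of clamp_white, 30 mm above its underside
- bay_white: white bay tag, fixed flat plate 36 x 66 x 4 mm on the rack's ledge; origin under its centre, axes as the rack's. Its bay is the stretch of bar straight in front of it: bar centre line 60 mm to its -x, bar top 70 mm above its origin
- scanner: handheld barcode scanner, 170 mm long (x), lying flat: yellow grip 120 x 40 x 38 mm (x from -85 to 35 mm), black head 50 x 60 x 46 mm (x from 35 to 85 mm) with a green square on top; 0.25 kg. Origin: centre of its underside, z up; it looks along +x out of the window
- scanner_window (a point): centre of the scanner's window on the front of the head, 86 mm ahead of the scanner's origin and 23 mm above its underside; the beam leaves straight along the scanner's +x. Axes as the scanner's
- mat: the scanner's black rubber mat, fixed, 230 (x) x 120 (y) x 6 mm; origin under its centre
- gauge_block: orange polymer gauge block 28 x 80 x 30 mm, bystander
- shim: ground steel die shim 28 x 120 x 10 mm, bystander
- protractor: chrome angle protractor about 130 x 60 mm in the grey tray, bystander
- wrench: wrench 150 mm long in the grey tray, bystander
- tray: fixed grey tray 240 x 160 x 28 mm, on the other side of the shelf from the mat
Mind the look-alikes: they are no part of the job. Leave any green or pink look-alike of the clamp_blue alone.

How it is judged:
By the outcome, as a careful person would: the job done as asked, in the order asked, and still so for the second after the job is handed in, with the robot touching nothing.
Of clamp_red, clamp_yellow, clamp_blue, clamp_white only 3 to 4 are there at a start; the rules pass over those that are not, and their reading is None.
At some moment in a run one of scanner, clamp_red, clamp_yellow, clamp_blue, clamp_white may be knocked a few centimetres aside while the robot is not near it.
It also fails if it takes over 210 s, if anything falls off the work surface, if the arm or the gripper's body presses on something with over 40 N, if the wrist force passes 120 N, or if a joint passes its speed limit or range.

## Working session

There is one attempt and no reset: what is moved stays moved. The work goes in short steps, Python scripts to look and compute and a tool call to move; the robot and the scene stay as the last step left them, time stands still between calls to the robot, and variables do not carry over. Pictures are saved under pics/ and viewed, at most 14 in all, crops included, and the job is handed in when it is done.

Besides the shell and the picture viewer there is one more tool, called after "Emit:" as name([rows], argument=value, ...), one row to a line, values as JSON. servo_tool: Moves the arm, as the interface text tells. Its arguments: {"type":"object","properties":{"steps":{"type":"array"}},"required":["steps"]}

```bash
mkdir -p pics; cat > h.py <<'E'
import numpy as np, cv2
from workcell import robot
from scipy.spatial.transform import Rotation as Ro
def snap(n,f=None):
    s=robot.snapshot(n)
    if f: cv2.imwrite('pics/'+f+'.png',s['image'][:,:,::-1])
    return s
def ray(s,uv):
    R,t=np.array(s['R']),np.array(s['t'])
    d=R.T@np.linalg.inv(s['mtx'])@np.array([uv[0],uv[1],1.]); return -R.T@t,d
def plane(s,uv,z):
    o,d=ray(s,uv); return o+d*(z-o[2])/d[2]
def proj(s,X):
    c=np.array(s['R'])@np.array(X)+np.array(s['t']); p=s['mtx']@c; return p[:2]/p[2]
def tri(s1,u1,s2,u2):
    o1,d1=ray(s1,u1);o2,d2=ray(s2,u2)
    a=np.linalg.lstsq(np.c_[d1,-d2],o2-o1,rcond=None)[0]
    p,q=o1+a[0]*d1,o2+a[1]*d2; return (p+q)/2,np.linalg.norm(p-q)
E
python3 - <<'E'
from h import *
for n in('top','side'):
    s=snap(n,n+'0'); print(n,np.round(s['mtx'],1).tolist(),np.round(s['R'],3).tolist(),np.round(s['t'],3).tolist(),ray(s,(0,0))[0])
o=robot.get_obs();print(o['tool_rot'],o['eef_pos'],o['time'],o['grip_width'],o['wrist_force'])
print(Ro.from_quat(o['tool_rot']).as_matrix().round(3))
E
```

```text
top [[389.0, 0.0, 322.5], [0.0, 389.0, 195.3], [0.0, 0.0, 1.0]] [[0.004, -1.0, -0.005], [-0.997, -0.003, -0.078], [0.078, 0.005, -0.997]] [0.004, 0.595, 1.09] [5.08026104e-01 2.04062958e-04 1.13308496e+00]
side [[375.2, 0.0, 319.4], [0.0, 375.2, 200.8], [0.0, 0.0, 1.0]] [[-0.991, -0.134, 0.022], [-0.092, 0.55, -0.83], [0.099, -0.824, -0.558]] [0.577, 0.137, 0.958] [0.48972513 0.79126793 0.6348499 ]
[ 2.02517673e-01  9.79278453e-01 -5.29396351e-04 -1.52073110e-04] [0.24774618 0.5734572  0.23073691] 0.1 0.08581288698955856 [0.80439667 0.38722675 0.17156291]
[[-0.918  0.397 -0.001]
 [ 0.397  0.918 -0.001]
 [ 0.    -0.001 -1.   ]]
```

View pics/top0.png

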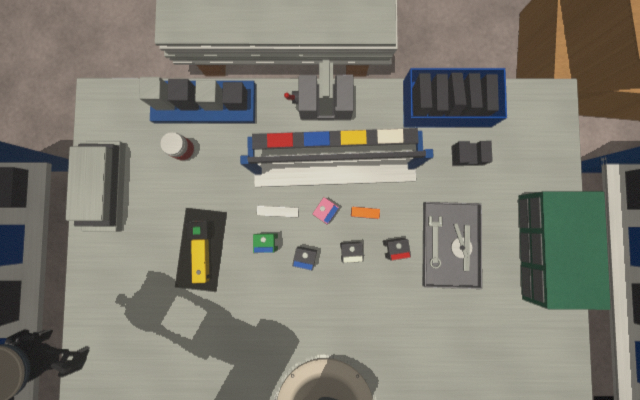

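View pics/side0.png

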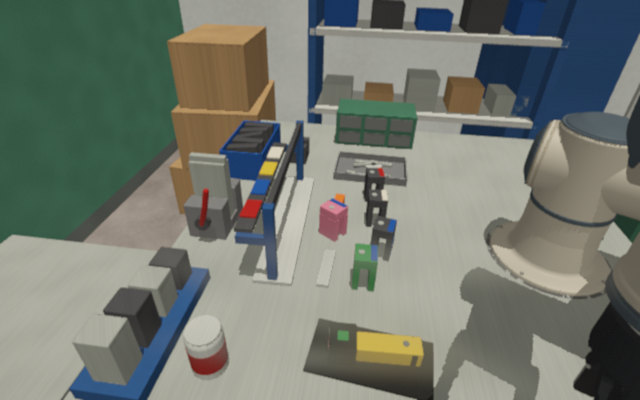

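```bash
python3 - <<'E'
import cv2,numpy as np
a=cv2.imread('pics/top0.png');b=cv2.imread('pics/side0.png')
A=cv2.resize(a[115:295,240:440],None,fx=4,fy=4,interpolation=cv2.INTER_CUBIC)[:,:800]
B=cv2.resize(b[120:300,230:430],None,fx=4,fy=4,interpolation=cv2.INTER_CUBIC)
cv2.imwrite('pics/c1.png',A[:600] if 0 else cv2.resize(A,(666,600)));cv2.imwrite('pics/c2.png',cv2.resize(B,(666,600)))
E
```

```text
(no output)
```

View pics/c1.png

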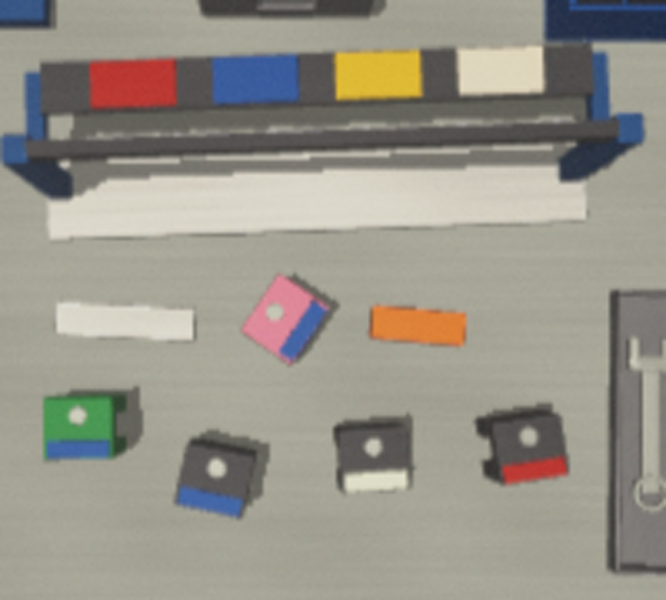

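View pics/c2.png

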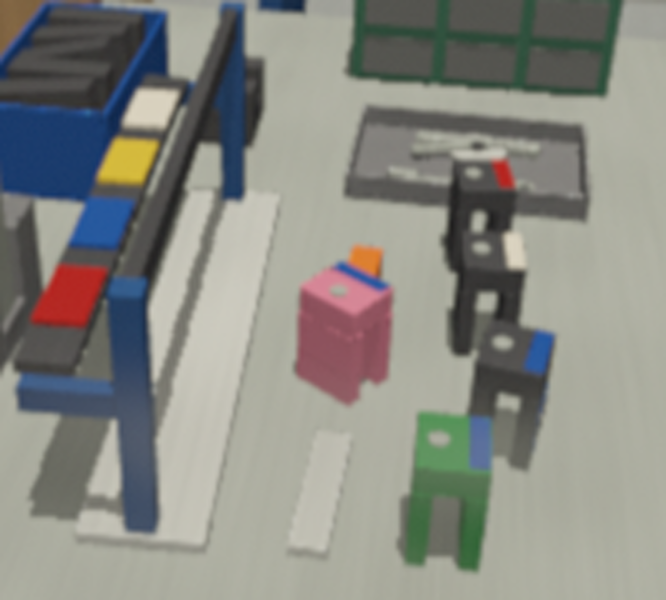

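The top view shows three black clamps: blue (306,257), white (352,250) and red (398,248), all with stripes towards the robot. Yellow is absent; the green and pink ones are decoys. The tags run red, blue, yellow, white from left to right, and the scanner is on the mat at (200,250).

```bash
cat >> h.py <<'E'
def near(m,uv,r):
    k=np.zeros_like(m);cv2.circle(k,(int(uv[0]),int(uv[1])),r,255,-1);return m&k
def big(m):
    c,_=cv2.findContours(m,cv2.RETR_EXTERNAL,cv2.CHAIN_APPROX_NONE);c=max(c,key=cv2.contourArea)
    M=cv2.moments(c);return c,np.array([M['m10']/M['m00'],M['m01']/M['m00']])
HS=dict(red=[(0,120,80),(8,255,255)],blue=[(105,120,60),(125,255,255)],yellow=[(18,120,90),(32,255,255)],white=[(0,0,175),(60,70,255)],green=[(45,90,40),(80,255,255)],dark=[(0,0,0),(180,90,95)])
def mask(s,c):
    h=cv2.cvtColor(s['image'],cv2.COLOR_RGB2HSV); return cv2.inRange(h,*[np.array(x) for x in HS[c]])
def rect(s,c,uv,r,z):
    # minAreaRect on the rectified plane z: centre, size, long-axis angle (world)
    k,cen=big(near(mask(s,c),uv,r)); P=np.array([plane(s,p[0],z)[:2] for p in k],np.float32)
    (cx,cy),(w,h),a=cv2.minAreaRect(P*1000)
    if w<h: w,h,a=h,w,a+90
    return np.array([cx,cy])/1000,(w,h),(a+90)%180-90,cen
E
python3 - <<'E'
from h import *
np.set_printoptions(precision=4,suppress=True)
t=snap('top');s=snap('side')
dt=dict(blue=(305.1,255.2),white=(352.2,248.8),red=(398.7,245.8));ds=dict(blue=(380.7,222.6),white=(374.3,194.1),red=(372.2,171.9))
st=dict(blue=(304,265),white=(352,259),red=(400,256))
tt=dict(red=(280,140),blue=(317,139),yellow=(354,137),white=(390,136))
ts=dict(red=(251,209),blue=(261,187),yellow=(269,168),white=(276,152))
def dot(S,uv):
    g=cv2.cvtColor(S['image'],cv2.COLOR_RGB2GRAY);m=near(cv2.inRange(g,120,255),uv,5)
    return big(m)[1]
for c in dt:
    a,b=dot(t,dt[c]),dot(s,ds[c]);print(c,'dot',a,b,*tri(t,a,s,b))
    print('  stripe',*rect(t,c,st[c],13,.09))
for c in tt:
    r=rect(t,c,tt[c],18 if c!='white' else 16,.144);q=big(near(mask(s,c),ts[c],13))[1]
    print(c,'tag',*r,'tri',*tri(t,r[3],s,q))
# scanner
r=rect(t,'yellow',(200,260),40,.044);q=big(near(mask(s,'yellow'),(390,348),45))[1];print('grip',*r)
g=big(near(mask(t,'green'),(197,231),9))[1];g2=big(near(mask(s,'green'),(343,336),9))[1];print('green',g,g2,*tri(t,g,s,g2))
k=near(mask(t,'dark')|mask(t,'yellow')|mask(t,'green'),(201,248),60);k,c=big(k)
P=np.array([plane(t,p[0],.006)[:2] for p in k],np.float32)*1000;print('mat',cv2.minAreaRect(P))
E
```

```text
blue dot [304.5528 254.8049] [380.4198 222.4568] [0.4296 0.053  0.0887] 0.0017802264499563812
  stripe [0.4043 0.0581] (47.364070892333984, 11.838448524475098) 79.04365539550781 [302.4113 264.8333]
white dot [351.7583 248.5   ] [374.1111 193.9556] [ 0.4466 -0.0726  0.0888] 0.002030625796172356
  stripe [ 0.4199 -0.0745] (46.440956115722656, 14.273098945617676) -84.63052177429199 [352.4096 259.0763]
red dot [398.2523 245.4505] [371.3939 171.0606] [ 0.4558 -0.1962  0.09  ] 0.000797221408884467
  stripe [ 0.4297 -0.2007] (49.82027816772461, 13.970612525939941) -81.1216230392456 [400.0911 255.53  ]
red tag [0.7281 0.117 ] (64.62090301513672, 36.665313720703125) -89.44790321588516 [279.4635 139.6314] tri [0.729  0.1174 0.1403] 0.0014946609120789621
blue tag [0.7321 0.0215] (64.56807708740234, 34.030452728271484) -89.85884581506252 [316.1126 138.469 ] tri [0.732  0.0225 0.1424] 0.0009926563631811637
yellow tag [ 0.7363 -0.0727] (67.14214324951172, 36.6496696472168) -89.85960578918457 [353.2882 137.1541] tri [ 0.7358 -0.0738  0.1404] 0.001673386805367589
white tag [ 0.7417 -0.1669] (64.52574920654297, 36.660003662109375) -89.86113555729389 [390.0379 135.4677] tri [ 0.7403 -0.1687  0.1412] 0.001653205673721495
grip [0.4096 0.3468] (121.39225769042969, 47.33345031738281) 1.7125694751739502 [199.0953 260.563 ]
green [195.9111 230.1378] [342.4173 335.2952] [0.4938 0.357  0.0509] 0.0010279416153974224
mat ((438.59735107421875, 358.0909423828125), (123.17286682128906, 231.3281707763672), 83.68009185791016)
```

```bash
cat >> h.py <<'E'
def plan(x,y,z,yaw):
    """turn first (rad, tool z), then shifts cm in the turned tool axes; yaw = world angle of tool y, deg"""
    o=robot.get_obs();R=Ro.from_quat(o['tool_rot']).as_matrix();p=np.array(o['eef_pos'])
    cur=np.degrees(np.arctan2(R[1,1],R[0,1]));d=(yaw-cur+90)%180-90;turn=-np.radians(d)
    R2=R@Ro.from_euler('z',turn).as_matrix();v=R2.T@(np.array([x,y,z])-p)*100
    print('turn %.3f'%turn,'shift',v.round(2),'| pos',p.round(4),'yaw %.2f'%cur,'w %.4f'%o['grip_width'],'F',np.round(o['wrist_force'],1),'t',o['time'])
E
python3 - <<'E'
from h import *
plan(.4229,.0543,.20,-11)
t=snap('top');s=snap('side')
# bar edges in top view: dark columns profile
g=cv2.cvtColor(t['image'],cv2.COLOR_RGB2GRAY).astype(int)
for u in (270,300,330,360,390,410):
    r=np.arange(145,168);b=[v for v in r if g[v,u]<85];print(u,b[0] if b else 0,b[-1] if b else 0,g[148:166,u])
E
```

```text
turn 1.355 shift [-47.63  27.1    3.12] | pos [0.2478 0.5736 0.2309] yaw 66.63 w 0.0854 F [ 0.3 -0.  -0.2] t 0.2
270 147 162 [ 74  88  98  97 100 101 118 150 133  92  83  84  78  65  73 101 115 115]
300 145 160 [ 88  97  97  99 100 111 131 132  91  82  82  77  70 105 147 120 115 117]
330 145 159 [ 98  98  97  99 111 133 131  92  86  84  79  65 111 177 185 130 120 124]
360 145 158 [102 100 101 116 138 114  86  84  83  77  72 124 178 127 117 116 121 150]
390 153 157 [ 98  98 113 136 110  83  79  78  74  68 122 173 125 113 115 118 146 192]
410 153 167 [ 98 119 146 124  86  79  80  74  64 100 138 111  78  55  50  52  53  53]
```

Emit:
servo_tool([
  [[0,0,0,0.123,1],[0,0,0,0.123,1],[0,0,0,0.123,1],[0,0,0,0.123,1],[0,0,0,0.123,1],[0,0,0,0.123,1],[0,0,0,0.123,1],[0,0,0,0.123,1],[0,0,0,0.123,1],[0,0,0,0.123,1],[0,0,0,0.125,1]],
])

```text
time: 1.22
eef_pos: [0.2478, 0.5737, 0.2312]
tool_rot: [0.774, 0.634, -0.0, 0.0]
wrist_force: [-0.7, 0.4, -0.6]
grip_width: 0.0857
grasp_force: 0.0
```

Emit:
servo_tool([
  [[-4,2.2,0.3,0,1],[-4,2.2,0.3,0,1],[-4,2.3,0.3,0,1],[-4,2.3,0.3,0,1],[-4,2.3,0.3,0,1],[-4,2.3,0.3,0,1],[-4,2.3,0.3,0,1],[-4,2.3,0.3,0,1],[-4,2.3,0.3,0,1],[-4,2.3,0.3,0,1],[-4,2.3,0.1,0,1],[-3.6,2,0,0,1]],
])

```text
time: 2.22
eef_pos: [0.4075, 0.0993, 0.2033]
tool_rot: [0.772, 0.636, 0.0, 0.0]
wrist_force: [0.8, 1.0, -0.3]
grip_width: 0.0855
grasp_force: 0.0
```

```bash
python3 - <<'E'
from h import *
plan(.4229,.0543,.20,-11)
t=snap('top')
for u,v in((270,159.6),(300,158.3),(330,157.3),(360,156.3),(390,155.4)): print(plane(t,(u,v),.21).round(4), plane(t,(u,v),.21)[:2]@[.9992,.04])
for p in((.729,.117),(.732,.022),(.736,-.0733),(.741,-.168)): print(np.dot(p,[.9992,.04])-.06)
E
```

```text
turn 0.000 shift [-4.13  2.37  0.33] | pos [0.4075 0.0993 0.2033] yaw -10.99 w 0.0855 F [ 0.8  1.  -0.3] t 2.2167
[0.6655 0.1314 0.21  ] 0.670258227245756
[0.6689 0.0594 0.21  ] 0.6707185668279575
[ 0.6715 -0.0125  0.21  ] 0.6704521180335168
[ 0.6741 -0.0844  0.21  ] 0.6701857721776093
[ 0.6765 -0.1563  0.21  ] 0.669677431000509
0.6730967999999999
0.6722944
0.6724791999999999
0.6736872
```

Emit:
servo_tool([
  [[0,0,0,0,1],[0,0,0,0,1]],
])

```text
time: 2.43
eef_pos: [0.4074, 0.1007, 0.2033]
tool_rot: [0.772, 0.635, 0.0, -0.0]
wrist_force: [0.2, 0.4, 0.4]
grip_width: 0.0853
grasp_force: 0.0
```

```bash
python3 - <<'E'
from h import *
plan(.4229,.0543,.052,-11)
E
```

```text
turn -0.003 shift [-4.26  2.41 15.13] | pos [0.4074 0.1007 0.2033] yaw -11.15 w 0.0853 F [0.2 0.4 0.4] t 2.4333
```

Emit:
servo_tool([
  [[-2.1,1.2,0,0,1],[-2.15,1.2,0,0,1],[0,0,2.5,0,1],[0,0,3,0,1],[0,0,3,0,1],[0,0,3,0,1],[0,0,2.1,0,1],[0,0,1.5,0,1],[0,0,0,0,1],[0,0,0,0,1]],
])

```text
time: 3.27
eef_pos: [0.4221, 0.0562, 0.0521]
tool_rot: [0.771, 0.637, -0.001, -0.001]
wrist_force: [-0.3, 0.6, 0.6]
grip_width: 0.0854
grasp_force: 0.0
```

Emit:
servo_tool([
  [[0,0,0,0,-1],[0,0,0,0,-1],[0,0,0,0,-1],[0,0,0,0,-1],[0,0,0,0,-1],[0,0,0,0,-1],[0,0,0,0,-1],[0,0,0,0,-1],[0,0,0,0,-1],[0,0,0,0,-1]],
])

```text
time: 4.1
eef_pos: [0.4228, 0.0552, 0.0532]
tool_rot: [0.772, 0.636, 0.0, 0.0]
wrist_force: [-3.2, 3.1, 13.1]
grip_width: 0.0495
grasp_force: 61.0
```

```bash
python3 - <<'E'
from h import *
plan(.4229,.0543,.3,-11)
E
```

```text
turn -0.000 shift [ -0.07   0.05 -24.68] | pos [0.4228 0.0552 0.0532] yaw -11.01 w 0.0495 F [-3.2  3.1 13.1] t 4.1
```

Emit:
servo_tool([
  [[0,0,-1,0,-1],[0,0,-2,0,-1],[0,0,-2.7,0,-1],[0,0,-2.8,0,-1],[0,0,-2.8,0,-1],[0,0,-2.8,0,-1],[0,0,-2.8,0,-1],[0,0,-2.8,0,-1],[0,0,-2.6,0,-1],[0,0,-2,0,-1],[0,0,-0.4,0,-1],[0,0,0,0,-1]],
])

```text
time: 5.1
eef_pos: [0.4228, 0.055, 0.3]
tool_rot: [0.772, 0.636, 0.001, 0.001]
wrist_force: [-0.3, -0.1, -7.5]
grip_width: 0.0491
grasp_force: 66.1
```

```bash
python3 - <<'E'
from h import *
from math import *
# bays on bar line, yaw 2.3 deg
n=np.array([.9992,.04]);e=np.array([-.04,.9992])
for c,p in dict(red=(.7287,.1172),blue=(.732,.022),white=(.741,-.168)).items(): print(c,(.6715*n+(e@p)*e).round(4))
plan(.6700,.0205,.30,2.3)
E
```

```text
red [0.6674 0.1147]
blue [0.6713 0.0196]
white [ 0.6789 -0.1705]
turn -0.232 shift [-4.44 24.56  0.06] | pos [0.4228 0.055  0.3   ] yaw -11.01 w 0.0491 F [-0.3 -0.1 -7.5] t 5.1
```

Emit:
servo_tool([
  [[0,0,0,-0.116,-1],[0,0,0,-0.116,-1],[-2.2,1.2,0,0,-1],[-2.2,2,0,0,-1],[0,2.6,0,0,-1],[0,3,0,0,-1],[0,3,0,0,-1],[0,3,0,0,-1],[0,3,0,0,-1],[0,3,0,0,-1],[0,2.5,0,0,-1],[0,1.4,0,0,-1]],
])

```text
time: 6.1
eef_pos: [0.6729, 0.021, 0.2958]
tool_rot: [0.693, 0.721, -0.001, -0.001]
wrist_force: [-1.3, 0.0, -6.5]
grip_width: 0.0496
grasp_force: 65.6
```

Emit:
servo_tool([
  [[0,0,0,0,-1],[0,0,0,0,-1]],
])

```text
time: 6.27
eef_pos: [0.6708, 0.021, 0.2962]
tool_rot: [0.693, 0.721, -0.001, -0.002]
wrist_force: [-0.6, -0.6, -8.2]
grip_width: 0.0492
grasp_force: 66.2
```

```bash
python3 - <<'E'
from h import *
plan(.6713,.0206,.1985,2.3)
s=snap('side','s1')
cv2.imwrite('pics/s1c.png',cv2.resize(s['image'][90:270,180:380,::-1],None,fx=3,fy=3,interpolation=cv2.INTER_CUBIC))
E
```

```text
turn -0.000 shift [-0.04  0.09  9.77] | pos [0.6708 0.021  0.2962] yaw 2.30 w 0.0492 F [-0.6 -0.6 -8.2] t 6.2667
```

View pics/s1c.png

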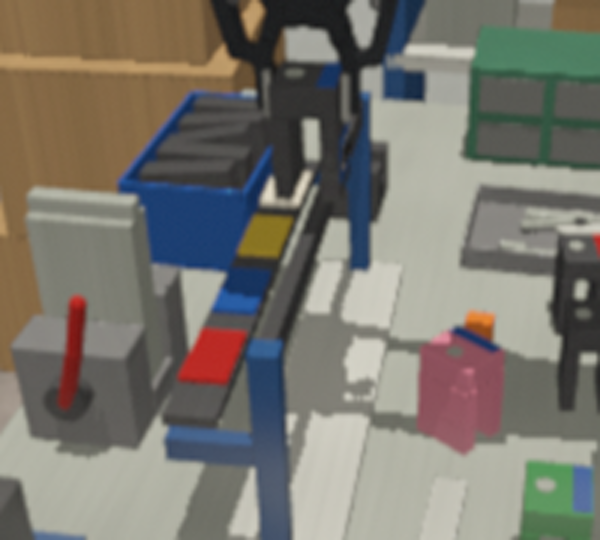

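The clamp is gripped upright above the bar, its legs straddling it (crop about (300,130)).

Emit:
servo_tool([
  [[0,0,1.2,0,-1],[0,0,1.5,0,-1],[0,0,1.6,0,-1],[0,0,1.6,0,-1],[0,0,1.5,0,-1],[0,0,0.9,0,-1],[0,0,0.6,0,-1],[0,0,0.3,0,-1],[0,0,0,0,-1]],
])

```text
time: 7.07
eef_pos: [0.671, 0.0209, 0.207]
tool_rot: [0.693, 0.721, -0.0, -0.0]
wrist_force: [-0.2, -0.2, -7.2]
grip_width: 0.0496
grasp_force: 66.2
```

Emit:
servo_tool([
  [[0,0,0.3,0,-1],[0,0,0.2,0,-1],[0,0,0,0,-1]],
])

```text
time: 7.32
eef_pos: [0.6713, 0.0209, 0.2023]
tool_rot: [0.693, 0.721, 0.0, 0.0]
wrist_force: [-0.3, 0.1, -7.5]
grip_width: 0.0492
grasp_force: 66.3
```

Emit:
servo_tool([
  [[0,0,0.2,0,-1],[0,0,0.1,0,-1],[0,0,0.1,0,-1],[0,0,0,0,-1]],
])

```text
time: 7.65
eef_pos: [0.6713, 0.0209, 0.1983]
tool_rot: [0.693, 0.721, 0.0, 0.0]
wrist_force: [0.4, 0.1, -7.1]
grip_width: 0.0492
grasp_force: 66.4
```

Emit:
servo_tool([
  [[0,0,0.1,0,-1],[0,0,0.1,0,-1],[0,0,0,0,-1]],
])

```text
time: 7.9
eef_pos: [0.6714, 0.0209, 0.1981]
tool_rot: [0.693, 0.721, 0.0, 0.001]
wrist_force: [-10.0, -0.9, 14.4]
grip_width: 0.0489
grasp_force: 68.5
```

Emit:
servo_tool([
  [[0,0,-0.1,0,1],[0,0,0,0,1],[0,0,0,0,1],[0,0,0,0,1],[0,0,0,0,1],[0,0,0,0,1],[0,0,-1,0,1],[0,0,-2,0,1],[0,0,-3,0,1],[0,0,-3,0,1],[0,0,-3,0,1]],
])

```text
time: 8.82
eef_pos: [0.6711, 0.021, 0.3194]
tool_rot: [0.693, 0.721, 0.0, 0.0]
wrist_force: [1.2, 0.4, 0.7]
grip_width: 0.0853
grasp_force: 0.0
```

```bash
python3 - <<'E'
from h import *
plan(.4394,-.0731,.2,4.8)
s=snap('side','s2')
cv2.imwrite('pics/s2c.png',cv2.resize(s['image'][90:270,180:380,::-1],None,fx=3,fy=3,interpolation=cv2.INTER_CUBIC))
E
```

```text
turn -0.044 shift [ -7.43 -23.87  11.94] | pos [0.6711 0.021  0.3194] yaw 2.29 w 0.0853 F [1.2 0.4 0.7] t 8.8167
```

View pics/s2c.png

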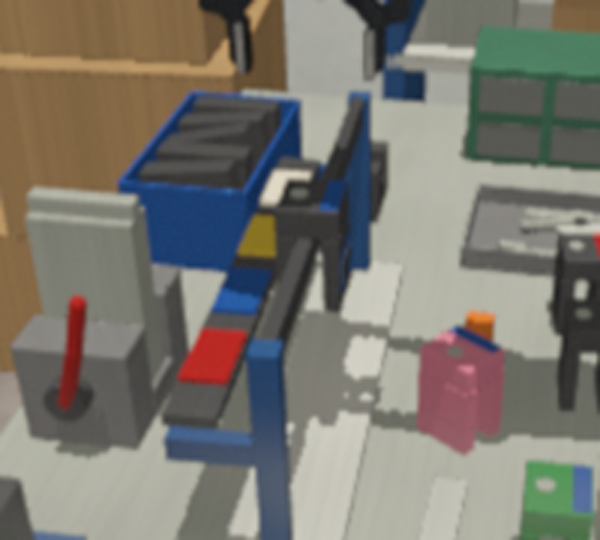

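Blue hangs on the bar at crop (310,200). Next is white.

```bash
cat >> h.py <<'E'
def dot(S,uv,r=5):
    g=cv2.cvtColor(S['image'],cv2.COLOR_RGB2GRAY);return big(near(cv2.inRange(g,120,255),uv,r))[1]
E
python3 - <<'E'
from h import *
s=snap('side');t=snap('top')
for c,uv in dict(white=(374.1,194),red=(371.4,171)).items(): print(c,dot(s,uv))
for c,uv in dict(white=(352.4,259),red=(400,255.5)).items():
    try: print(rect(t,c,uv,13,.09))
    except Exception as e: print(e)
E
```

```text
Traceback (most recent call last):
  File "h.py", line 40, in dot
    g=cv2.cvtColor(S['image'],cv2.COLOR_RGB2GRAY);return big(near(cv2.inRange(g,120,255),uv,r))[1]
                                                         ~~~^^^^^^^^^^^^^^^^^^^^^^^^^^^^^^^^^^^
  File "h.py", line 23, in big
    M=cv2.moments(c);return c,np.array([M['m10']/M['m00'],M['m01']/M['m00']])
                                        ~~~~~~~~^~~~~~~~~
ZeroDivisionError: float division by zero
```

Emit:
servo_tool([
  [[0,0,0,-0.044,1],[0,-4,0,0,1],[0,-4,0,0,1],[0,-4,0,0,1],[-2,-3.2,0.5,0,1],[-2.4,-3,1.4,0,1],[-2,-3,2,0,1],[-1,-2.7,2.5,0,1],[0,0,2.7,0,1],[0,0,2.8,0,1],[0,0,0,0,1]],
])

```text
time: 9.88
eef_pos: [0.4364, -0.0724, 0.1946]
tool_rot: [0.677, 0.736, -0.001, -0.003]
wrist_force: [-0.8, 0.5, -1.3]
grip_width: 0.0852
grasp_force: 0.0
```

```bash
python3 - <<'E'
from h import *
plan(.4394,-.0731,.052,4.8)
E
```

```text
turn -0.001 shift [-0.13  0.38 14.26] | pos [ 0.4364 -0.0724  0.1946] yaw 4.76 w 0.0852 F [-0.8  0.5 -1.3] t 9.8833
```

```bash
python3 - <<'E'
from h import *
s=snap('side');t=snap('top')
a=cv2.resize(s['image'][140:280,310:420,::-1],None,fx=3.6,fy=3.6);b=cv2.resize(t['image'][190:290,240:440,::-1],None,fx=2,fy=2)
b=cv2.copyMakeBorder(b,0,a.shape[0]-b.shape[0],0,0,0)
cv2.imwrite('pics/c3.png',np.hstack([a,b]))
E
```

```text
(no output)
```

View pics/c3.png

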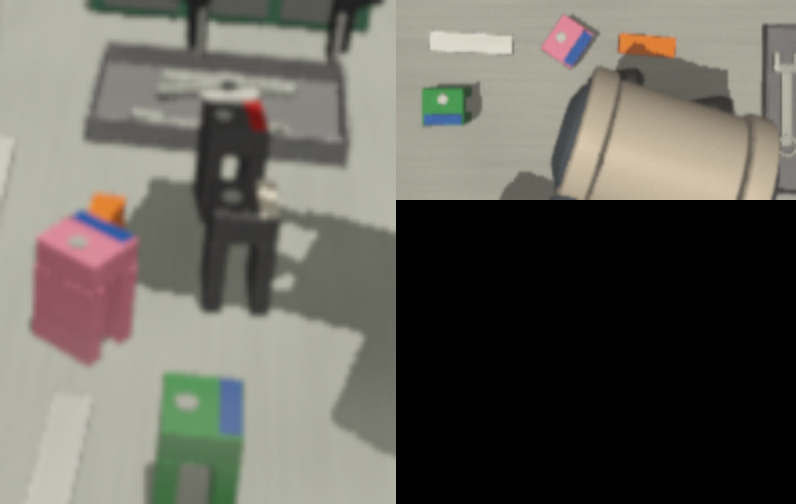

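Both clamps are unmoved and only shadowed: the white dot is at side (374.4,194.7) and the red at (372.2,171.9).

Emit:
servo_tool([
  [[-0.1,0.4,1,0,1],[0,0,2.5,0,1],[0,0,3,0,1],[0,0,3,0,1],[0,0,2.7,0,1],[0,0,1.4,0,1],[0,0,0.7,0,1],[0,0,0,0,1],[0,0,0,0,1]],
])

```text
time: 10.73
eef_pos: [0.4443, -0.0736, 0.0559]
tool_rot: [0.677, 0.736, 0.0, 0.0]
wrist_force: [-1.0, 0.5, 0.2]
grip_width: 0.0857
grasp_force: 0.0
```

Emit:
servo_tool([
  [[0,0,0,0,-1],[0,0,0,0,-1],[0,0,0,0,-1],[0,0,0,0,-1],[0,0,0,0,-1],[0,0,0,0,-1],[0,0,0,0,-1],[0,0,0,0,-1],[0,0,0,0,-1],[0,0,0,0,-1]],
])

```text
time: 11.57
eef_pos: [0.443, -0.0735, 0.0561]
tool_rot: [0.677, 0.736, -0.0, 0.0]
wrist_force: [-6.3, -2.0, 14.3]
grip_width: 0.0497
grasp_force: 59.2
```

Emit:
servo_tool([
  [[0,0,-1,0,-1],[0,0,-2,0,-1],[0,0,-2.7,0,-1],[0,0,-2.8,0,-1],[0,0,-2.8,0,-1],[0,0,-2.8,0,-1],[0,0,-2.8,0,-1],[0,0,-2.8,0,-1],[0,0,-2.6,0,-1],[0,0,-2,0,-1],[0,0,-0.4,0,-1],[0,0,0,0,-1]],
])

```text
time: 12.57
eef_pos: [0.4436, -0.0736, 0.303]
tool_rot: [0.677, 0.736, 0.0, 0.001]
wrist_force: [0.3, -0.4, -8.9]
grip_width: 0.0494
grasp_force: 66.9
```

```bash
python3 - <<'E'
from h import *
plan(.6789,-.1705,.3,2.3)
E
```

```text
turn 0.044 shift [-10.63  23.12   0.36] | pos [ 0.4436 -0.0736  0.303 ] yaw 4.81 w 0.0494 F [ 0.3 -0.4 -8.9] t 12.5667
```

Emit:
servo_tool([
  [[0,0,0,0.044,-1],[-2,1,0,0,-1],[-2.5,2,0,0,-1],[-2.5,2.5,0,0,-1],[-2,2.8,0,0,-1],[-1.6,2.9,0,0,-1],[0,3,0,0,-1],[0,3,0,0,-1],[0,2.8,0,0,-1],[0,2,0,0,-1],[0,1.1,0,0,-1],[0,0,0,0,-1]],
])

```text
time: 13.57
eef_pos: [0.6797, -0.1697, 0.2985]
tool_rot: [0.693, 0.721, -0.001, -0.002]
wrist_force: [-1.3, -0.4, -7.8]
grip_width: 0.0489
grasp_force: 65.5
```

Emit:
servo_tool([
  [[0,0,0,0,-1],[0,0,0,0,-1]],
])

```text
time: 13.73
eef_pos: [0.6775, -0.1701, 0.3005]
tool_rot: [0.693, 0.721, -0.001, -0.001]
wrist_force: [0.6, 0.1, -7.2]
grip_width: 0.0493
grasp_force: 65.6
```

```bash
python3 - <<'E'
from h import *
plan(.6789,-.1705,.201,2.3)
E
```

```text
turn -0.000 shift [-0.06  0.17  9.95] | pos [ 0.6775 -0.1701  0.3005] yaw 2.29 w 0.0493 F [ 0.6  0.1 -7.2] t 13.7333
```

Emit:
servo_tool([
  [[0,0.1,1.2,0,-1],[0,0,1.5,0,-1],[0,0,1.6,0,-1],[0,0,1.6,0,-1],[0,0,1.5,0,-1],[0,0,0.9,0,-1],[0,0,0.6,0,-1],[0,0,0.4,0,-1],[0,0,0.2,0,-1],[0,0,0,0,-1]],
])

```text
time: 14.57
eef_pos: [0.6795, -0.1702, 0.2074]
tool_rot: [0.693, 0.721, 0.0, 0.0]
wrist_force: [0.4, -0.6, -6.6]
grip_width: 0.0493
grasp_force: 65.6
```

Emit:
servo_tool([
  [[0,0,0.2,0,-1],[0,0,0.1,0,-1],[0,0,0,0,-1]],
])

```text
time: 14.82
eef_pos: [0.6795, -0.1702, 0.2044]
tool_rot: [0.693, 0.721, 0.0, 0.0]
wrist_force: [0.2, 0.8, -8.3]
grip_width: 0.0493
grasp_force: 65.7
```

Emit:
servo_tool([
  [[0,0,0.2,0,-1],[0,0,0.1,0,-1],[0,0,0.1,0,-1],[0,0,0,0,-1]],
])

```text
time: 15.15
eef_pos: [0.6796, -0.1702, 0.2011]
tool_rot: [0.693, 0.721, 0.0, 0.0]
wrist_force: [-3.2, 0.6, 3.3]
grip_width: 0.0492
grasp_force: 66.2
```

Contact is made, so I'll release, rise, and go for red.

Emit:
servo_tool([
  [[0,0,0,0,1],[0,0,0,0,1],[0,0,0,0,1],[0,0,0,0,1],[0,0,0,0,1],[0,0,0,0,1],[0,0,-1,0,1],[0,0,-2,0,1],[0,0,-3,0,1],[0,0,-3,0,1],[0,0,-3,0,1],[0,0,0,0,1]],
])

```text
time: 16.15
eef_pos: [0.6814, -0.1708, 0.328]
tool_rot: [0.693, 0.721, 0.002, 0.004]
wrist_force: [1.1, -0.6, 0.9]
grip_width: 0.0854
grasp_force: 0.0
```

```bash
python3 - <<'E'
from h import *
plan(.4488,-.1972,.2,8.5)
s=snap('side','s4')
g=cv2.cvtColor(s['image'],cv2.COLOR_RGB2GRAY); print(g[166:178,366:378])
E
```

```text
turn -0.108 shift [  0.88 -23.51  12.59] | pos [ 0.6814 -0.1708  0.328 ] yaw 2.30 w 0.0854 F [ 1.1 -0.6  0.9] t 16.15
[[164 185 192 194 194 192 186 184 187 193 194 195]
 [125 145 158 164 165 164 162 162 164 164 164 166]
 [ 87  82  96 103 103 103 104 104 105 105 105 108]
 [ 73  45  50  54  57  58  59  56  55  54  54  57]
 [ 66  41  43  51  68  72  75  65  51  45  43  45]
 [ 62  41  45  60  85  95  97  88  67  50  45  45]
 [ 64  40  44  54  77  92  98  88  67  48  45  45]
 [ 64  39  43  48  57  69  72  67  54  46  46  46]
 [ 56  39  44  45  46  48  51  48  46  45  46  45]
 [ 43  40  43  46  45  44  45  46  46  46  45  45]
 [ 37  38  43  48  48  48  48  49  47  48  48  47]
 [ 38  39  44  48  50  49  49  50  50  49  51  49]]
```

Emit:
servo_tool([
  [[0,0,0,-0.108,1],[0,-3,0,0,1],[0,-4,0,0,1],[0,-4,0,0,1],[0.4,-3.6,0.5,0,1],[0.5,-3.3,1.5,0,1],[0,-3,2.5,0,1],[0,-2.6,2.6,0,1],[0,0,2.7,0,1],[0,0,2.7,0,1],[0,0,0,0,1],[0,0,0,0,1]],
])

```text
time: 17.2
eef_pos: [0.4452, -0.1956, 0.195]
tool_rot: [0.653, 0.757, -0.0, -0.001]
wrist_force: [0.6, -1.0, -0.0]
grip_width: 0.0856
grasp_force: 0.0
```

```bash
python3 - <<'E'
from h import *
plan(.4488,-.1972,.053,8.5)
E
```

```text
turn -0.000 shift [-0.24  0.37 14.2 ] | pos [ 0.4452 -0.1956  0.195 ] yaw 8.48 w 0.0856 F [ 0.6 -1.  -0. ] t 17.2
```

Emit:
servo_tool([
  [[-0.2,0.3,1,0,1],[0,0,2.5,0,1],[0,0,3,0,1],[0,0,3,0,1],[0,0,2.7,0,1],[0,0,1.4,0,1],[0,0,0.6,0,1],[0,0,0,0,1],[0,0,0,0,1]],
])

```text
time: 17.95
eef_pos: [0.4499, -0.1979, 0.0541]
tool_rot: [0.653, 0.758, 0.0, 0.001]
wrist_force: [0.7, -0.2, 0.1]
grip_width: 0.0853
grasp_force: 0.0
```

Emit:
servo_tool([
  [[0,0,0,0,-1],[0,0,0,0,-1],[0,0,0,0,-1],[0,0,0,0,-1],[0,0,0,0,-1],[0,0,0,0,-1],[0,0,0,0,-1],[0,0,0,0,-1],[0,0,0,0,-1],[0,0,0,0,-1]],
])

```text
time: 18.78
eef_pos: [0.449, -0.1977, 0.0541]
tool_rot: [0.653, 0.757, -0.0, 0.0]
wrist_force: [-4.6, -1.4, 10.3]
grip_width: 0.0493
grasp_force: 60.2
```

Emit:
servo_tool([
  [[0,0,-1,0,-1],[0,0,-2,0,-1],[0,0,-2.7,0,-1],[0,0,-2.8,0,-1],[0,0,-2.8,0,-1],[0,0,-2.8,0,-1],[0,0,-2.8,0,-1],[0,0,-2.8,0,-1],[0,0,-2.6,0,-1],[0,0,-2,0,-1],[0,0,-0.4,0,-1],[0,0,0,0,-1]],
])

```text
time: 19.78
eef_pos: [0.4491, -0.1975, 0.301]
tool_rot: [0.653, 0.757, 0.0, 0.001]
wrist_force: [0.3, 0.6, -7.4]
grip_width: 0.0495
grasp_force: 66.0
```

```bash
python3 - <<'E'
from h import *
plan(.6674,.1147,.3,2.3)
E
```

```text
turn 0.108 shift [30.32 23.06  0.1 ] | pos [ 0.4491 -0.1975  0.301 ] yaw 8.48 w 0.0495 F [ 0.3  0.6 -7.4] t 19.7833
```

Emit:
servo_tool([
  [[0,0,0,0.108,-1],[1.5,0,0,0,-1],[2.5,0,0,0,-1],[3,0,0,0,-1],[3.2,0,0,0,-1],[3.2,0,0,0,-1],[3.2,0,0,0,-1],[3.2,0,0,0,-1],[3.2,0,0,0,-1],[3,1,0,0,-1],[2.5,2,0,0,-1],[1.8,2,0,0,-1]],
])

```text
time: 20.78
eef_pos: [0.4858, 0.1096, 0.2984]
tool_rot: [0.692, 0.722, -0.001, -0.001]
wrist_force: [1.0, -1.3, -6.1]
grip_width: 0.0494
grasp_force: 64.4
```

Emit:
servo_tool([
  [[0,2.5,0,0,-1],[0,3,0,0,-1],[0,3,0,0,-1],[0,3,0,0,-1],[0,2.5,0,0,-1],[0,2,0,0,-1],[0,1,0,0,-1],[0,0,0,0,-1],[0,0,0,0,-1]],
])

```text
time: 21.53
eef_pos: [0.656, 0.114, 0.2976]
tool_rot: [0.693, 0.721, -0.001, -0.001]
wrist_force: [-1.2, 0.0, -7.4]
grip_width: 0.049
grasp_force: 65.2
```

```bash
python3 - <<'E'
from h import *
plan(.6674,.1147,.199,2.3)
E
```

```text
turn -0.000 shift [0.03 1.18 9.85] | pos [0.656  0.114  0.2976] yaw 2.29 w 0.0490 F [-1.2  0.  -7.4] t 21.5333
```

Emit:
servo_tool([
  [[0,0.6,0,0,-1],[0,0.5,0.3,0,-1],[0,0,1.3,0,-1],[0,0,1.6,0,-1],[0,0,1.6,0,-1],[0,0,1.5,0,-1],[0,0,1.2,0,-1],[0,0,0.9,0,-1],[0,0,0.5,0,-1],[0,0,0.3,0,-1],[0,0,0,0,-1]],
])

```text
time: 22.45
eef_pos: [0.6676, 0.1146, 0.2081]
tool_rot: [0.693, 0.721, -0.0, -0.0]
wrist_force: [-0.3, -0.2, -7.2]
grip_width: 0.0495
grasp_force: 65.3
```

Emit:
servo_tool([
  [[0,0,0.2,0,-1],[0,0,0.1,0,-1],[0,0,0,0,-1]],
])

```text
time: 22.7
eef_pos: [0.6678, 0.1146, 0.2056]
tool_rot: [0.693, 0.721, 0.0, 0.0]
wrist_force: [-0.3, -0.6, -7.6]
grip_width: 0.0494
grasp_force: 65.4
```

Emit:
servo_tool([
  [[0,0,0.3,0,-1],[0,0,0.2,0,-1],[0,0,0.1,0,-1],[0,0,0.1,0,-1],[0,0,0,0,-1]],
])

```text
time: 23.12
eef_pos: [0.6677, 0.1146, 0.199]
tool_rot: [0.693, 0.721, 0.0, 0.0]
wrist_force: [-3.8, 1.3, 2.2]
grip_width: 0.0491
grasp_force: 65.8
```

Emit:
servo_tool([
  [[0,0,0,0,1],[0,0,0,0,1],[0,0,0,0,1],[0,0,0,0,1],[0,0,0,0,1],[0,0,0,0,1],[0,0,-1,0,1],[0,0,-2,0,1],[0,0,-3,0,1],[0,0,-3,0,1],[0,0,-3,0,1],[0,0,0,0,1]],
])

```text
time: 24.12
eef_pos: [0.6697, 0.1147, 0.3258]
tool_rot: [0.693, 0.721, 0.004, 0.003]
wrist_force: [0.2, 0.3, -1.2]
grip_width: 0.0858
grasp_force: 0.0
```

Emit:
servo_tool([
  [[3,-2.9,0,0,1],[3,-2.9,0,0,1],[3,-2.9,0,0,1],[3,-2.9,0,0,1],[3,-2.9,0,0,1],[3,-2.9,0,0,1],[3,-2.9,0,0,1],[3,-2.9,0,0,1],[0,-4,0,0,1],[0,-4,0,0,1],[0,0,0,0,1],[0,0,0,0,1]],
])

```text
time: 25.12
eef_pos: [0.3451, 0.3417, 0.3193]
tool_rot: [0.692, 0.722, 0.001, 0.0]
wrist_force: [1.1, 0.2, 0.9]
grip_width: 0.0854
grasp_force: 0.0
```

```bash
python3 - <<'E'
from h import *
plan(.41,.347,.3,90)
t=snap('top','t5');s=snap('side','s5')
a=cv2.resize(t['image'][115:265,230:440,::-1],None,fx=2.8,fy=2.8,interpolation=2)
b=cv2.resize(s['image'][90:250,200:410,::-1],None,fx=2.8,fy=2.8,interpolation=2)[:180*2]
cv2.imwrite('pics/c5.png',np.vstack([a[:270],b[:330]]))
E
```

```text
turn -1.529 shift [-6.49  0.52  1.93] | pos [0.3451 0.3417 0.3193] yaw 2.42 w 0.0854 F [1.1 0.2 0.9] t 25.1167
```

View pics/c5.png

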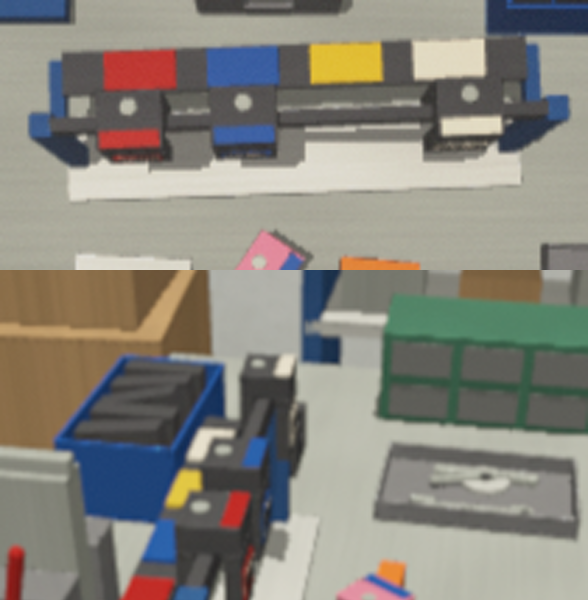

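All three hang in the right bays (crop (130,115), (243,115), (470,105)) with their stripes towards the robot. Now I'll clear the arm, turn the tool, and measure the hung clamps and the scanner.

Emit:
servo_tool([
  [[-4,0,0,0,1],[-4,0,0,0,1],[-4,0,0,0,1],[-4,0,0,0,1],[-4,0,0,0,1],[0,0,0,-0.12,1],[0,0,0,-0.12,1],[0,0,0,-0.12,1],[0,0,0,-0.12,1],[0,0,0,-0.12,1],[0,0,0,-0.12,1],[0,0,0,-0.12,1]],
])

```text
time: 26.22
eef_pos: [0.356, 0.1412, 0.3185]
tool_rot: [0.337, 0.942, 0.0, 0.0]
wrist_force: [0.3, 0.4, 0.5]
grip_width: 0.0854
grasp_force: 0.0
```

Emit:
servo_tool([
  [[0,0,0,-0.12,1],[0,0,0,-0.12,1],[0,0,0,-0.12,1],[0,0,0,-0.12,1],[0,0,0,-0.12,1],[0,0,0,-0.12,1],[0,0,0,0,1]],
])

```text
time: 26.8
eef_pos: [0.3559, 0.1413, 0.3184]
tool_rot: [-0.017, 1.0, -0.0, 0.0]
wrist_force: [-0.1, -0.5, -0.6]
grip_width: 0.0855
grasp_force: 0.0
```

```bash
python3 - <<'E'
from h import *
np.set_printoptions(precision=4,suppress=True)
plan(.41,.347,.3,92)
t=snap('top','t6');s=snap('side','s6')
D=dict(red=((230+128/2.8,115+106/2.8),(200+200/2.8,90+237/2.8)),blue=((230+243/2.8,115+102/2.8),(200+223/2.8,90+180/2.8)),white=((230+469/2.8,115+93/2.8),(200+259/2.8,90+94/2.8)))
S=dict(red=(277,165),blue=(317,163),white=(398,160))
for c,(a,b) in D.items():
    try:
        a,b=dot(t,a,4),dot(s,b,4);print(c,a,b,*tri(t,a,s,b))
        print('  ',rect(t,c,S[c],13,.235)[:3])
    except Exception as e: print(c,e)
g=big(near(mask(t,'green'),(196,230),9))[1];g2=big(near(mask(s,'green'),(343,336),9))[1];print('green',g,g2,*tri(t,g,s,g2))
a=cv2.resize(t['image'][200:300,165:240,::-1],None,fx=6,fy=6,interpolation=2)
b=cv2.resize(s['image'][310:400,295:440,::-1],None,fx=3,fy=3,interpolation=2);b=cv2.copyMakeBorder(b,0,600-b.shape[0],0,800-450-b.shape[1] if b.shape[1]<350 else 0,0)[:,:]
cv2.imwrite('pics/c6.png',np.hstack([a,b])[:600,:800])
E
```

```text
turn -0.001 shift [-6.13 20.37  1.85] | pos [0.3559 0.1413 0.3184] yaw 91.97 w 0.0855 F [-0.1 -0.5 -0.6] t 26.8
red [273.0351 152.807 ] [269.5263 172.5263] [0.6771 0.1204 0.2406] 0.00166952525360875
   (array([0.6486, 0.1195]), (44.36283493041992, 14.117168426513672), -89.84253054857254)
blue [316.4058 151.    ] [279.4058 153.7246] [0.6808 0.0195 0.2346] 0.0021641702267814816
   (array([0.6547, 0.0181]), (46.63921356201172, 11.769253730773926), -89.84394511580467)
white [397.4472 147.7236] [291.7619 123.    ] [ 0.6891 -0.1699  0.234 ] 0.0024315279514688015
   (array([ 0.6623, -0.1706]), (46.72078323364258, 11.771452903747559), -89.84955751895905)
green [195.9635 230.0457] [342.5333 335.4747] [0.4939 0.357  0.0504] 0.0015160932123074672
```

View pics/c6.png

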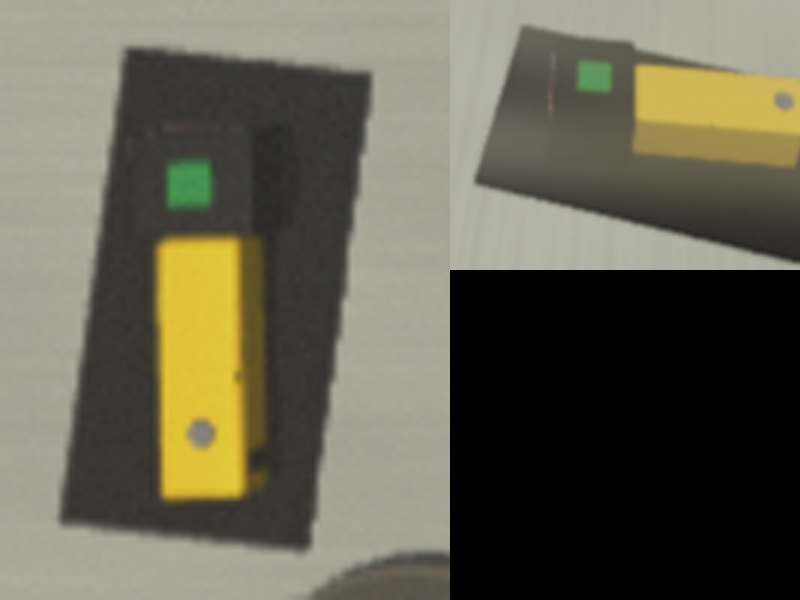

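```bash
python3 - <<'E'
from h import *
a=cv2.imread('pics/t6.png');b=cv2.imread('pics/s6.png');c=cv2.imread('pics/t5.png')
f=lambda x:cv2.resize(x,None,fx=4,fy=4,interpolation=2)
cv2.imwrite('pics/c7.png',np.vstack([f(c[125:175,240:440]),f(a[125:175,240:440]),cv2.copyMakeBorder(f(b[105:155,200:340])[:200],0,0,0,240,0)]))
t=snap('top');print(plane(t,(201.3,249.7),.006))
P=[plane(t,(165+u/6,200+v/6),.006)[:2] for u,v in((125,48),(372,72),(312,550),(62,522))];P=np.array(P)
d=(P[0]+P[1]-P[2]-P[3]);print(P.mean(0),np.degrees(np.arctan2(d[1],d[0])),np.linalg.norm(d)/2)
E
```

```text
[0.4377554 0.3546414 0.006    ]
[0.4387417  0.35461899] -5.856179805145512 0.22792153769247636
```

View pics/c7.png

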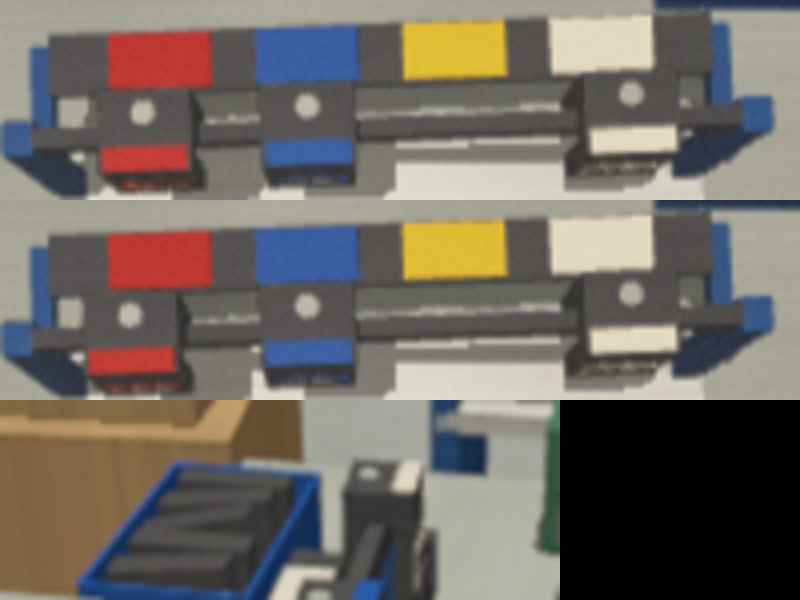

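Red was knocked about 7 mm to +y after hanging (its dot moved from 143 to 130 in the crop). I'll re-measure it and put it back.

```bash
python3 - <<'E'
from h import *
np.set_printoptions(precision=4,suppress=True)
t=snap('top')
for c,uv in dict(red=(240+130.5/4,125+115/4),blue=(240+307/4,125+106/4),white=(240+631/4,125+93/4)).items():
    a=dot(t,uv,4);print(c,a,plane(t,a,.235))
for c,z in (('green',.052),):
    g=big(near(mask(t,c),(196,230),9))[1];G=plane(t,g,z)[:2]
d=plane(t,(165+201.5/6,200+433/6),.044)[:2];L=[plane(t,(165+u/6,200+v/6),.044)[:2] for u,v in((157,242),(162,496),(240,240),(246,497))]
f=lambda v:np.degrees(np.arctan2(v[1],v[0]))
print('scan',G,d,f(G-d),f(L[0]-L[1]),f(L[2]-L[3]),'grip centre',np.mean(L,0))
plan(.6674,.1195,.32,2.3)
E
```

```text
Traceback (most recent call last):
  File "h.py", line 40, in dot
    g=cv2.cvtColor(S['image'],cv2.COLOR_RGB2GRAY);return big(near(cv2.inRange(g,120,255),uv,r))[1]
                                                         ~~~^^^^^^^^^^^^^^^^^^^^^^^^^^^^^^^^^^^
  File "h.py", line 22, in big
    c,_=cv2.findContours(m,cv2.RETR_EXTERNAL,cv2.CHAIN_APPROX_NONE);c=max(c,key=cv2.contourArea)
                                                                      ~~~^^^^^^^^^^^^^^^^^^^^^^^
ValueError: max() iterable argument is empty
```

```bash
python3 - <<'E'
from h import *
np.set_printoptions(precision=4,suppress=True)
t=snap('top','t8');s=snap('side','s8')
m=mask(t,'red');n,l,st,c=cv2.connectedComponentsWithStats(m[120:260,220:420])
for i in range(1,n):
    if st[i,4]>15: print(st[i],c[i]+[220,120])
for q in range(2): print(robot.get_obs()['time'])
b=t['image'][125:225,230:330,::-1];a=s['image'][110:240,190:320,::-1]
f=lambda x,k:cv2.resize(x,None,fx=k,fy=k,interpolation=2)
cv2.imwrite('pics/c8.png',np.hstack([f(b,3.9),f(a,3)]))
E
```

```text
[ 47  13  26  15 365] [279.4849 139.6356]
[ 27  42  22   7 134] [257.3881 165.403 ]
27.1
27.1
```

View pics/c8.png

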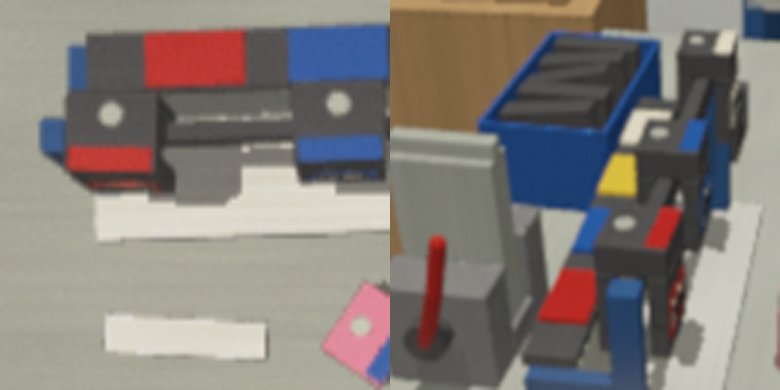

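Red is sliding towards the left post (dot now at top (258,154)). I'll turn the tool back while it settles, then re-measure.

Emit:
servo_tool([
  [[0,0,0,0.122,1],[0,0,0,0.122,1],[0,0,0,0.122,1],[0,0,0,0.122,1],[0,0,0,0.122,1],[0,0,0,0.122,1],[0,0,0,0.122,1],[0,0,0,0.122,1],[0,0,0,0.122,1],[0,0,0,0.122,1],[0,0,0,0.122,1],[0,0,0,0.122,1]],
])

```text
time: 28.1
eef_pos: [0.3547, 0.1417, 0.3183]
tool_rot: [0.66, 0.751, 0.0, 0.0]
wrist_force: [-0.3, 0.3, -0.5]
grip_width: 0.0854
grasp_force: 0.0
```

Emit:
servo_tool([
  [[0,0,0,0.1,1],[0,0,0,0,1],[0,0,0,0,1],[0,0,0,0,1]],
])

```text
time: 28.43
eef_pos: [0.3547, 0.1417, 0.3183]
tool_rot: [0.693, 0.721, 0.0, 0.0]
wrist_force: [0.9, 0.4, -0.7]
grip_width: 0.0857
grasp_force: 0.0
```

```bash
python3 - <<'E'
from h import *
np.set_printoptions(precision=4,suppress=True)
for i in range(2):
    t=snap('top','t9');s=snap('side','s9')
    r=rect(t,'red',(257,165),14,.235);print(r)
    g=cv2.cvtColor(t['image'],cv2.COLOR_RGB2GRAY);m=near(cv2.inRange(g,120,255),(258,154),5)
    a=big(m)[1];print(a,plane(t,a,.235))
    for c,uv in dict(blue=(240+307/4,125+106/4),white=(240+631/4,125+93/4)).items():
        a=dot(t,uv,4);print(c,a,plane(t,a,.235))
plan(.665,.165,.32,2.3)
E
```

```text
(array([0.6473, 0.1568]), (49.12807846069336, 11.764530181884766), -89.84259955585003, array([257.5978, 165.5   ]))
[257.6667 153.6667] [0.6752 0.1569 0.235 ]
blue [316.3472 150.8958] [0.6821 0.0198 0.235 ]
white [397.4472 147.7236] [ 0.6901 -0.1696  0.235 ]
(array([0.6485, 0.1568]), (49.16527557373047, 14.120348930358887), -89.84130245447159, array([257.4581, 165.4629]))
[257.6812 153.7826] [0.6749 0.1568 0.235 ]
blue [316.3788 150.8864] [0.6821 0.0197 0.235 ]
white [397.5    147.7583] [ 0.69   -0.1698  0.235 ]
turn -0.003 shift [ 1.08 31.1  -0.17] | pos [0.3547 0.1417 0.3183] yaw 2.13 w 0.0858 F [ 1.3 -0.5  0.9] t 28.6333
```

Red has settled at y = 0.157. I'll regrip it, lift it slightly, and slide it back along the bar.

Emit:
servo_tool([
  [[0,2,0,0,1],[0,3,0,0,1],[0,4,0,0,1],[0,4,0,0,1],[0,4,0,0,1],[0,4,0,0,1],[0,4,0,0,1],[0,3,0,0,1],[0.3,2,0,0,1],[0,1.1,0,0,1],[0,0,0,0,1],[0,0,0,0,1]],
])

```text
time: 29.63
eef_pos: [0.6653, 0.1558, 0.3176]
tool_rot: [0.694, 0.72, -0.0, -0.0]
wrist_force: [-0.3, -0.1, 0.2]
grip_width: 0.0852
grasp_force: 0.0
```

```bash
python3 - <<'E'
from h import *
plan(.6657,.157,.199,2.3)
E
```

```text
turn -0.004 shift [ 0.12  0.06 11.86] | pos [0.6653 0.1558 0.3176] yaw 2.09 w 0.0852 F [-0.3 -0.1  0.2] t 29.6333
```

Emit:
servo_tool([
  [[0.1,0.1,1,-0.004,1],[0,0,2,0,1],[0,0,2.2,0,1],[0,0,2.2,0,1],[0,0,2,0,1],[0,0,1.4,0,1],[0,0,0.7,0,1],[0,0,0.3,0,1],[0,0,0,0,1],[0,0,0,0,1]],
])

```text
time: 30.47
eef_pos: [0.6665, 0.157, 0.2012]
tool_rot: [0.693, 0.721, 0.0, 0.0]
wrist_force: [-0.1, -0.4, 0.3]
grip_width: 0.0854
grasp_force: 0.0
```

Emit:
servo_tool([
  [[0,0,0,0,-1],[0,0,0,0,-1],[0,0,0,0,-1],[0,0,0,0,-1],[0,0,0,0,-1],[0,0,0,0,-1],[0,0,0,0,-1],[0,0,0,0,-1],[0,0,0,0,-1],[0,0,0,0,-1]],
])

```text
time: 31.3
eef_pos: [0.6663, 0.1569, 0.2011]
tool_rot: [0.693, 0.721, 0.0, 0.0]
wrist_force: [-3.2, -0.3, 7.8]
grip_width: 0.0496
grasp_force: 61.5
```

Emit:
servo_tool([
  [[0,0,-0.3,0,-1],[0,0,-0.3,0,-1],[0,0,0,0,-1]],
])

```text
time: 31.55
eef_pos: [0.6663, 0.1569, 0.2066]
tool_rot: [0.693, 0.721, -0.0, 0.0]
wrist_force: [0.0, -0.5, -6.5]
grip_width: 0.049
grasp_force: 63.4
```

```bash
python3 - <<'E'
from h import *
p=robot.get_obs()['eef_pos'];plan(.6674,.1147,p[2],2.3)
t=snap('top');
try: print(rect(t,'red',(257,165),14,.241))
except Exception as e: print(e)
E
```

```text
turn -0.000 shift [-4.22 -0.06  0.  ] | pos [0.6663 0.1569 0.2066] yaw 2.29 w 0.0490 F [ 0.  -0.5 -6.5] t 31.55
max() iterable argument is empty
```

Emit:
servo_tool([
  [[-0.6,0,0,0,-1],[-0.8,0,0,0,-1],[-1,0,0,0,-1],[-0.9,0,0,0,-1],[-0.6,0,0,0,-1],[-0.3,0,0,0,-1],[0,0,0.3,0,-1],[0,0,0.1,0,-1],[0,0,0.1,0,-1],[0,0,0,0,-1]],
])

```text
time: 32.43
eef_pos: [0.6679, 0.1153, 0.2012]
tool_rot: [0.693, 0.721, -0.0, -0.0]
wrist_force: [-0.4, 0.6, -6.9]
grip_width: 0.0496
grasp_force: 63.5
```

Emit:
servo_tool([
  [[0,0,0.1,0,-1],[0,0,0,0,-1]],
])

```text
time: 32.6
eef_pos: [0.668, 0.1153, 0.2011]
tool_rot: [0.693, 0.721, 0.0, 0.0]
wrist_force: [-4.4, -1.0, 5.1]
grip_width: 0.0493
grasp_force: 64.5
```

Contact is made, so I'll release, rise, and swing to the side by the scanner.

Emit:
servo_tool([
  [[0,0,0,0,1],[0,0,0,0,1],[0,0,0,0,1],[0,0,0,0,1],[0,0,0,0,1],[0,0,0,0,1],[0,0,-1,0,1],[0,0,-2,0,1],[0,0,-3,0,1],[0,0,-3,0,1],[0,0,-3,0,1],[0,0,0,0,1]],
])

```text
time: 33.6
eef_pos: [0.67, 0.1152, 0.3278]
tool_rot: [0.693, 0.721, 0.004, 0.003]
wrist_force: [0.6, -0.1, 1.5]
grip_width: 0.0854
grasp_force: 0.0
```

Emit:
servo_tool([
  [[0.5,-4,0,0,1],[0.5,-4,0,0,1],[0.5,-4,0,0,1],[0.5,-4,0,0,1],[0.5,-4,0,0,1],[0.5,-4,0,0,1],[0.5,-4,0,0,1],[0.5,-3,0,0,1]],
])

```text
time: 34.27
eef_pos: [0.3536, 0.1424, 0.3206]
tool_rot: [0.693, 0.721, 0.0, -0.0]
wrist_force: [1.2, 1.0, 0.3]
grip_width: 0.0852
grasp_force: 0.0
```

Emit:
servo_tool([
  [[0,0,0,-0.125,1],[0,0,0,-0.125,1],[0,0,0,-0.125,1],[0,0,0,-0.125,1],[0,0,0,-0.125,1],[0,0,0,-0.125,1],[0,0,0,-0.125,1],[0,0,0,-0.125,1],[0,0,0,-0.125,1],[0,0,0,-0.125,1],[0,0,0,-0.125,1],[0,0,0,-0.125,1]],
])

```text
time: 35.27
eef_pos: [0.3567, 0.1426, 0.3209]
tool_rot: [0.012, 1.0, 0.0, 0.0]
wrist_force: [0.1, 0.8, 0.5]
grip_width: 0.0855
grasp_force: 0.0
```

```bash
python3 - <<'E'
from h import *
np.set_printoptions(precision=4,suppress=True)
t=snap('top','t10');s=snap('side','s10')
D=dict(red=((275.7,153),(270,173)),blue=((316.4,151),(279.4,153.7)),white=((397.4,147.7),(291.8,123)))
for c,(a,b) in D.items():
    try:
        a,b=dot(t,a,4),dot(s,b,5);print(c,a,b,plane(t,a,.235),*tri(t,a,s,b))
    except Exception as e: print(c,e)
g=big(near(mask(t,'green'),(196,230),9))[1];G=plane(t,g,.052)[:2];print(g)
d=plane(t,(165+201.5/6,200+433/6),.044)[:2];L=[plane(t,(165+u/6,200+v/6),.044)[:2] for u,v in((157,242),(162,496),(240,240),(246,497))]
f=lambda v:np.degrees(np.arctan2(v[1],v[0]))
print('scan',G,d,f(G-d),f(L[0]-L[1]),f(L[2]-L[3]),'grip centre',np.mean(L,0))
plan(.434,.354,.2,92.5)
E
```

```text
red [275.5 152.5] [270.9238 173.981 ] [0.6781 0.1152 0.235 ] [0.6774 0.1152 0.2344] 0.0016103131349673228
blue [316.3188 150.7826] [279.4058 153.7246] [0.6824 0.0198 0.235 ] [0.6811 0.0196 0.2347] 0.00269193861245393
white [397.4472 147.7236] [291.7619 123.    ] [ 0.6901 -0.1696  0.235 ] [ 0.6891 -0.1699  0.234 ] 0.0024315279514688015
[195.9635 230.0457]
scan [0.4946 0.3565] [0.3784 0.3485] 3.9311701532703758 2.845708860524391 2.897488150863016 grip centre [0.408  0.3495]
turn -0.071 shift [-8.63 20.79 12.09] | pos [0.3567 0.1426 0.3208] yaw 88.41 w 0.0855 F [ 0.1  0.2 -0.2] t 35.3667
```

Emit:
servo_tool([
  [[0,0,0,-0.085,1],[-0.9,2,0.5,0,1],[-1.2,3,1,0,1],[-1.3,3,1.2,0,1],[-1.3,3,1.5,0,1],[-1.3,3,1.5,0,1],[-1.2,3,1.5,0,1],[-1,2.5,1.5,0,1],[0,1,1.5,0,1],[0,0,1.5,0,1],[0,0,0,0,1],[0,0,0,0,1]],
])

```text
time: 36.37
eef_pos: [0.4271, 0.3515, 0.2032]
tool_rot: [-0.026, 1.0, -0.0, -0.001]
wrist_force: [-0.2, -0.2, 0.9]
grip_width: 0.0855
grasp_force: 0.0
```

```bash
python3 - <<'E'
from h import *
plan(.434,.352,.013,93.3)
E
```

```text
turn -0.007 shift [-0.71  0.02 19.02] | pos [0.4271 0.3515 0.2032] yaw 92.93 w 0.0855 F [-0.2 -0.2  0.9] t 36.3667
```

Emit:
servo_tool([
  [[-0.7,0,1.5,-0.007,1],[0,0,2.5,0,1],[0,0,3,0,1],[0,0,3,0,1],[0,0,2.8,0,1],[0,0,2.5,0,1],[0,0,2,0,1],[0,0,1,0,1],[0,0,0.5,0,1],[0,0,0,0,1],[0,0,0,0,1]],
])

```text
time: 37.28
eef_pos: [0.4351, 0.3524, 0.0165]
tool_rot: [-0.03, 1.0, 0.0, 0.001]
wrist_force: [-0.1, -0.4, -0.1]
grip_width: 0.0855
grasp_force: 0.0
```

Emit:
servo_tool([
  [[0,0,0,0,-1],[0,0,0,0,-1],[0,0,0,0,-1],[0,0,0,0,-1],[0,0,0,0,-1],[0,0,0,0,-1],[0,0,0,0,-1],[0,0,0,0,-1],[0,0,0,0,-1],[0,0,0,0,-1],[0,0,0,0,-1]],
])

```text
time: 38.2
eef_pos: [0.4347, 0.3523, 0.016]
tool_rot: [-0.031, 1.0, 0.0, 0.0]
wrist_force: [-0.5, -0.7, 11.4]
grip_width: 0.0392
grasp_force: 60.8
```

```bash
python3 - <<'E'
from h import *
plan(.434,.352,.2,93.3)
t=snap('top');s=snap('side')
m=near(mask(t,'green'),(196,230),12)
try:
  g=big(m)[1];g2=big(near(mask(s,'green'),(343,336),12))[1];print(g,g2,tri(t,g,s,g2),plane(t,g,.052))
except Exception as e: print(e)
E
```

```text
turn 0.003 shift [ 5.00e-02 -1.00e-02 -1.84e+01] | pos [0.4347 0.3523 0.016 ] yaw 93.50 w 0.0392 F [-0.5 -0.7 11.4] t 38.2
[196.42857143 229.95238095] [342.15364583 334.55208333] (array([0.49441025, 0.3555562 , 0.05093931]), np.float64(0.000937813630499152)) [0.49489199 0.35521538 0.052     ]
```

Emit:
servo_tool([
  [[0,0,-1,0,-1],[0,0,-2,0,-1],[0,0,-2.5,0,-1],[0,0,-2.5,0,-1],[0,0,-2.5,0,-1],[0,0,-2.5,0,-1],[0,0,-2,0,-1],[0,0,-1,0,-1],[0,0,0,0,-1]],
])

```text
time: 39.05
eef_pos: [0.4352, 0.3526, 0.1776]
tool_rot: [-0.031, 1.0, 0.001, 0.002]
wrist_force: [0.3, -0.1, -1.8]
grip_width: 0.0388
grasp_force: 61.1
```

```bash
python3 - <<'E'
from h import *
t=snap('top');s=snap('side','s11');o=robot.get_obs();R=Ro.from_quat(o['tool_rot']).as_matrix()
m=mask(t,'green');n,l,st,c=cv2.connectedComponentsWithStats(m[180:260,150:245]);i=1+np.argmax(st[1:,4]);g=c[i]+[150,180]
m=mask(s,'green');m[:, :200]=0;p=proj(s,np.array(o['eef_pos'])+[.06,.003,.036]);g2=big(near(m,p,25))[1]
X,e=tri(t,g,s,g2);print(g,g2,X,e,'tool frame',R.T@(X-np.array(o['eef_pos'])))
plan(.4582,.1069,.162,92.3)
E
```

```text
[173.95   230.6125] [347.98907104 271.26229508] [0.49428726 0.35619076 0.21102802] 0.001581929968059565 tool frame [-0.06034044  0.00064022 -0.03629673]
turn 0.021 shift [ -1.43 -24.57   1.28] | pos [0.4341 0.3519 0.1748] yaw 93.51 w 0.0392 F [-0.4  1.5 -3.6] t 39.15
```

Emit:
servo_tool([
  [[0,-1,0,0.021,-1],[-0.2,-2,0.2,0,-1],[-0.2,-3,0.2,0,-1],[-0.2,-3,0.2,0,-1],[-0.2,-3,0.2,0,-1],[-0.2,-3,0.2,0,-1],[-0.2,-3,0.2,0,-1],[-0.2,-2.8,0,0,-1],[0,-2.2,0,0,-1],[0,-1.2,0,0,-1],[0,-0.4,0,0,-1],[0,0,0,0,-1]],
])

```text
time: 40.15
eef_pos: [0.4578, 0.1058, 0.1624]
tool_rot: [-0.019, 1.0, -0.0, -0.001]
wrist_force: [0.0, -0.2, -1.7]
grip_width: 0.0387
grasp_force: 61.1
```

Emit:
servo_tool([
  [[0,0,0,0,-1],[0,0,0,0,-1],[0,0,0,0,-1]],
])

```text
time: 40.4
eef_pos: [0.4583, 0.1075, 0.1631]
tool_rot: [-0.021, 1.0, 0.0, -0.0]
wrist_force: [0.2, 0.5, -2.2]
grip_width: 0.0391
grasp_force: 61.1
```

```bash
python3 - <<'E'
from h import *
plan(.4582,.1069,.162,92.3)
E
```

```text
turn 0.001 shift [ 0.01 -0.06  0.11] | pos [0.4583 0.1075 0.1631] yaw 92.35 w 0.0391 F [ 0.2  0.5 -2.2] t 40.4
```

Emit:
servo_tool([
  [[0,-0.05,0.1,0,-1],[0,0,0,0,-1],[0,0,0,0,-1],[0,0,0,0,-1],[0,0,0,0,-1],[0,0,0,0,-1],[0,0,0,0,-1],[0,0,0,0,-1],[0,0,0,0,-1],[0,0,0,0,-1],[0,0,0,0,-1],[0,0,0,0,-1]],
])

```text
time: 41.4
eef_pos: [0.4585, 0.1063, 0.1623]
tool_rot: [-0.02, 1.0, 0.0, 0.0]
wrist_force: [0.7, -0.4, -2.3]
grip_width: 0.039
grasp_force: 61.1
```

```bash
python3 - <<'E'
from h import *
t=snap('top');s=snap('side','s12');o=robot.get_obs();R=Ro.from_quat(o['tool_rot']).as_matrix()
p0=np.array(o['eef_pos'])
try:
  m=mask(t,'green');g=big(near(m,proj(t,p0-R[:,0]*.06+[0,0,.036]),12))[1]
  m=mask(s,'green');g2=big(near(m,proj(s,p0-R[:,0]*.06+[0,0,.036]),12))[1]
  X,e=tri(t,g,s,g2);print(X,e,R.T@(X-p0))
except Exception as e: print(e)
b=s['image'][110:310,220:420,::-1];cv2.imwrite('pics/c12.png',cv2.resize(b,None,fx=3,fy=3,interpolation=2))
E
```

```text
[0.51972244 0.10791803 0.19726953] 0.005921106013837855 [-0.06119329 -0.00088519 -0.03498615]
```

View pics/c12.png

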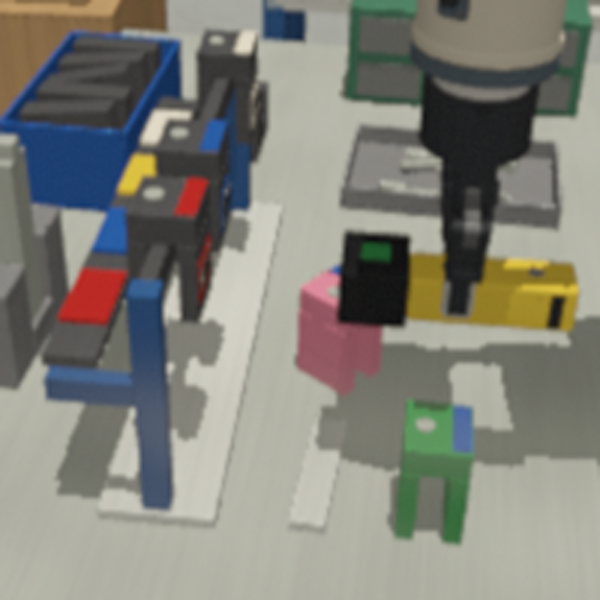

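Emit:
servo_tool([
  [[0,0,0,0,-1],[0,0,0,0,-1],[0,0,0,0,-1],[0,0,0,0,-1],[0,0,0,0,-1],[0,0,0,0,-1],[0,0,0,0,-1],[0,0,0,0,-1],[0,0,0,0,-1],[0,0,0,0,-1],[0,0,0,0,-1],[0,0,0,0,-1]],
])

```text
time: 42.5
eef_pos: [0.4585, 0.1063, 0.1623]
tool_rot: [-0.02, 1.0, 0.0, -0.0]
wrist_force: [0.8, 0.2, -2.9]
grip_width: 0.0389
grasp_force: 61.1
```

Emit:
servo_tool([
  [[0,0,0,0,-1],[0,0,0,0,-1],[0,0,0,0,-1],[0,0,0,0,-1],[0,0,0,0,-1],[0,0,0,0,-1],[0,0,0,0,-1],[0,0,0,0,-1],[0,0,0,0,-1],[0,0,0,0,-1]],
])

```text
time: 43.33
eef_pos: [0.4585, 0.1063, 0.1623]
tool_rot: [-0.02, 1.0, -0.0, 0.0]
wrist_force: [0.5, 0.1, -3.0]
grip_width: 0.0388
grasp_force: 61.1
```

The scanner is level and facing the red label (crop (375,280)), and the clamps hang straight. Red has been held long enough, so on to blue.

```bash
python3 - <<'E'
from h import *
plan(.4617,.0115,.162,92.3)
E
```

```text
turn 0.000 shift [ 0.06 -9.49  0.03] | pos [0.4585 0.1063 0.1623] yaw 92.30 w 0.0388 F [ 0.5  0.1 -3. ] t 43.3333
```

Emit:
servo_tool([
  [[0,-1,0,0,-1],[0,-2,0,0,-1],[0,-2.5,0,0,-1],[0,-2.2,0,0,-1],[0,-1.2,0,0,-1],[0,-0.6,0,0,-1],[0,0,0,0,-1],[0,0,0,0,-1],[0,0,0,0,-1],[0,0,0,0,-1]],
])

```text
time: 44.17
eef_pos: [0.4622, 0.0121, 0.1623]
tool_rot: [-0.021, 1.0, 0.0, -0.0]
wrist_force: [-0.4, 1.1, -2.3]
grip_width: 0.0393
grasp_force: 61.1
```

Emit:
servo_tool([
  [[0,0,0,0,-1],[0,0,0,0,-1],[0,0,0,0,-1],[0,0,0,0,-1],[0,0,0,0,-1],[0,0,0,0,-1],[0,0,0,0,-1],[0,0,0,0,-1],[0,0,0,0,-1],[0,0,0,0,-1],[0,0,0,0,-1],[0,0,0,0,-1]],
])

```text
time: 45.17
eef_pos: [0.4623, 0.0114, 0.1623]
tool_rot: [-0.02, 1.0, 0.0, -0.0]
wrist_force: [0.2, -0.2, -2.5]
grip_width: 0.039
grasp_force: 61.1
```

Emit:
servo_tool([
  [[0,0,0,0,-1],[0,0,0,0,-1],[0,0,0,0,-1],[0,0,0,0,-1],[0,0,0,0,-1],[0,0,0,0,-1],[0,0,0,0,-1],[0,0,0,0,-1],[0,0,0,0,-1],[0,0,0,0,-1],[0,0,0,0,-1],[0,0,0,0,-1]],
])

```text
time: 46.17
eef_pos: [0.4623, 0.0114, 0.1623]
tool_rot: [-0.02, 1.0, -0.0, 0.0]
wrist_force: [0.1, -0.2, -1.9]
grip_width: 0.0392
grasp_force: 61.1
```

Emit:
servo_tool([
  [[0,0,0,0,-1],[0,0,0,0,-1],[0,0,0,0,-1],[0,0,0,0,-1],[0,0,0,0,-1],[0,0,0,0,-1]],
])

```text
time: 46.67
eef_pos: [0.4623, 0.0114, 0.1623]
tool_rot: [-0.02, 1.0, -0.0, 0.0]
wrist_force: [-0.4, 0.1, -1.8]
grip_width: 0.0387
grasp_force: 61.1
```

```bash
python3 - <<'E'
from h import *
plan(.4617,.0115,.162,92.3)
plan(.4697,-.178,.162,92.3)
E
```

```text
turn 0.000 shift [0.06 0.01 0.03] | pos [0.4623 0.0114 0.1623] yaw 92.30 w 0.0387 F [-0.4  0.1 -1.8] t 46.6667
turn 0.000 shift [  0.02 -18.95   0.03] | pos [0.4623 0.0114 0.1623] yaw 92.30 w 0.0387 F [-0.4  0.1 -1.8] t 46.6667
```

Emit:
servo_tool([
  [[0,-1,0,0,-1],[0,-2,0,0,-1],[0,-2.6,0,0,-1],[0,-2.8,0,0,-1],[0,-2.8,0,0,-1],[0,-2.6,0,0,-1],[0,-2.2,0,0,-1],[0,-1.6,0,0,-1],[0,-1,0,0,-1],[0,-0.4,0,0,-1],[0,0,0,0,-1],[0,0,0,0,-1]],
])

```text
time: 47.67
eef_pos: [0.4697, -0.1779, 0.1622]
tool_rot: [-0.02, 1.0, 0.0, -0.0]
wrist_force: [-1.0, 0.4, -2.9]
grip_width: 0.039
grasp_force: 61.1
```

Emit:
servo_tool([
  [[0,0,0,0,-1],[0,0,0,0,-1],[0,0,0,0,-1],[0,0,0,0,-1],[0,0,0,0,-1],[0,0,0,0,-1],[0,0,0,0,-1],[0,0,0,0,-1],[0,0,0,0,-1],[0,0,0,0,-1],[0,0,0,0,-1],[0,0,0,0,-1]],
])

```text
time: 48.67
eef_pos: [0.47, -0.1784, 0.1623]
tool_rot: [-0.02, 1.0, -0.0, -0.0]
wrist_force: [0.6, 0.0, -2.6]
grip_width: 0.0392
grasp_force: 61.1
```

Emit:
servo_tool([
  [[0,0,0,0,-1],[0,0,0,0,-1],[0,0,0,0,-1],[0,0,0,0,-1],[0,0,0,0,-1],[0,0,0,0,-1],[0,0,0,0,-1],[0,0,0,0,-1],[0,0,0,0,-1],[0,0,0,0,-1],[0,0,0,0,-1],[0,0,0,0,-1]],
])

```text
time: 49.67
eef_pos: [0.47, -0.1784, 0.1623]
tool_rot: [-0.02, 1.0, -0.0, -0.0]
wrist_force: [0.3, -0.4, -1.8]
grip_width: 0.0392
grasp_force: 61.1
```

Emit:
servo_tool([
  [[0,0,0,0,-1],[0,0,0,0,-1],[0,0,0,0,-1],[0,0,0,0,-1],[0,0,0,0,-1],[0,0,0,0,-1],[0,0,0,0,-1]],
])

```text
time: 50.25
eef_pos: [0.47, -0.1784, 0.1623]
tool_rot: [-0.02, 1.0, -0.0, 0.0]
wrist_force: [-0.5, 0.1, -1.5]
grip_width: 0.0391
grasp_force: 61.1
```

```bash
python3 - <<'E'
from h import *
plan(.4697,-.178,.162,92.3)
plan(.4387,.3546,.162,84.1)
t=snap('top','t13')
HS['dark']=[(0,0,0),(180,110,90)]
k,c=big(near(mask(t,'dark'),(201,249),60));P=np.array([plane(t,p[0],.006)[:2] for p in k],np.float32)*1000;print(cv2.minAreaRect(P))
E
```

```text
turn 0.000 shift [0.03 0.04 0.03] | pos [ 0.47   -0.1784  0.1623] yaw 92.30 w 0.0391 F [-0.5  0.1 -1.5] t 50.25
turn 0.143 shift [8.59e+00 5.27e+01 3.00e-02] | pos [ 0.47   -0.1784  0.1623] yaw 92.30 w 0.0391 F [-0.5  0.1 -1.5] t 50.25
((440.4670104980469, 356.4023132324219), (119.4643783569336, 227.23904418945312), 83.68158721923828)
```

Emit:
servo_tool([
  [[0,0,0,0.073,-1],[0,0,0,0.074,-1],[0.4,2,0,0,-1],[0.7,3,0,0,-1],[0.7,3.5,0,0,-1],[0.7,3.6,0,0,-1],[0.7,3.6,0,0,-1],[0.7,3.6,0,0,-1],[0.7,3.6,0,0,-1],[0.7,3.6,0,0,-1],[0.7,3.6,0,0,-1],[0.7,3.6,0,0,-1]],
])

```text
time: 51.3
eef_pos: [0.4388, 0.1656, 0.1624]
tool_rot: [0.053, 0.999, 0.0, 0.0]
wrist_force: [1.1, -1.1, -2.2]
grip_width: 0.039
grasp_force: 61.2
```

Emit:
servo_tool([
  [[0.7,3.6,0,0,-1],[0.6,3.6,0,0,-1],[0.5,3.5,0,0,-1],[0.2,3,0,0,-1],[0,2,0,0,-1],[0,1,0,0,-1],[0,0,0,0,-1],[0,0,0,0,-1]],
])

```text
time: 51.97
eef_pos: [0.437, 0.3316, 0.1621]
tool_rot: [0.053, 0.999, -0.0, -0.0]
wrist_force: [0.5, -1.3, -3.5]
grip_width: 0.0386
grasp_force: 61.3
```

```bash
python3 - <<'E'
from h import *
plan(.4396,.3555,.0165,83.9)
E
```

```text
turn 0.000 shift [-1.000e-02  2.410e+00  1.455e+01] | pos [0.437  0.3316 0.1621] yaw 83.92 w 0.0386 F [ 0.5 -1.3 -3.5] t 51.9667
```

Emit:
servo_tool([
  [[0,1.2,0.5,0,-1],[0,1.2,1.2,0,-1],[0,0,2,0,-1],[0,0,2.3,0,-1],[0,0,2.3,0,-1],[0,0,2.2,0,-1],[0,0,1.8,0,-1],[0,0,1,0,-1],[0,0,0.5,0,-1],[0,0,0.2,0,-1],[0,0,0,0,-1],[0,0,0,0,-1]],
])

```text
time: 52.97
eef_pos: [0.4402, 0.356, 0.0231]
tool_rot: [0.053, 0.999, 0.0, 0.001]
wrist_force: [-0.2, 0.2, -1.2]
grip_width: 0.0389
grasp_force: 61.3
```

```bash
python3 - <<'E'
from h import *
plan(.4396,.3555,.016,83.9)
t=snap('top');s=snap('side')
g=big(near(mask(t,'green'),(200,230),16))[1];print(g,plane(t,g,.056))
E
```

```text
turn -0.000 shift [ 0.06 -0.06  0.71] | pos [0.4402 0.356  0.0231] yaw 83.87 w 0.0389 F [-0.2  0.2 -1.2] t 52.9667
[198.03508772 227.85964912] [0.50071666 0.34962091 0.056     ]
```

Emit:
servo_tool([
  [[0,0,0.3,0,-1],[0,0,0.2,0,-1],[0,0,0.1,0,-1],[0,0,0,0,-1]],
])

```text
time: 53.4
eef_pos: [0.4397, 0.3558, 0.0161]
tool_rot: [0.053, 0.999, -0.0, -0.0]
wrist_force: [-0.5, 0.3, -2.3]
grip_width: 0.0391
grasp_force: 61.3
```

Emit:
servo_tool([
  [[0,0,0.1,0,-1],[0,0,0,0,-1]],
])

```text
time: 53.57
eef_pos: [0.4398, 0.3559, 0.016]
tool_rot: [0.053, 0.999, 0.0, 0.0]
wrist_force: [-4.1, -3.1, 15.2]
grip_width: 0.0392
grasp_force: 63.3
```

It's in contact with the mat, so I'll open, rise, and back off towards the robot.

Emit:
servo_tool([
  [[0,0,-0.1,0,1],[0,0,0,0,1],[0,0,0,0,1],[0,0,0,0,1],[0,0,0,0,1],[0,0,0,0,1],[0,0,0,0,1],[0,0,-1,0,1],[0,0,-2,0,1],[0,0,-3,0,1],[0,0,-3,0,1],[0,0,-3,0,1]],
])

```text
time: 54.57
eef_pos: [0.4395, 0.3556, 0.1382]
tool_rot: [0.053, 0.999, -0.0, -0.0]
wrist_force: [0.3, 0.0, 0.4]
grip_width: 0.0853
grasp_force: 0.0
```

Emit:
servo_tool([
  [[0,0,-3,0,1],[0,0,-3,0,1],[0,-4,0,0,1],[0,-4,0,0,1],[0,-4,0,0,1],[0,-4,0,0,1],[0,-4,0,0,1],[0,0,0,0,1],[0,0,0,0,1]],
])

```text
time: 55.32
eef_pos: [0.4183, 0.1553, 0.1971]
tool_rot: [0.055, 0.998, 0.0, 0.0]
wrist_force: [0.8, 0.6, 0.3]
grip_width: 0.0852
grasp_force: 0.0
```

```bash
python3 - <<'E'
from h import *
np.set_printoptions(precision=4,suppress=True)
t=snap('top','t14');s=snap('side','s14')
for c,a in dict(red=(275.7,153),blue=(316.4,151),white=(397.4,147.7)).items():
    try: a=dot(t,a,4);print(c,a,plane(t,a,.235))
    except Exception as e: print(c,e)
g=big(near(mask(t,'green'),(200,230),16))[1];print(g,plane(t,g,.052)); print(robot.get_obs()['time'])
a=cv2.resize(t['image'][120:300,165:485,::-1],(800,450),interpolation=2);cv2.imwrite('pics/c14.png',a)
E
```

```text
red [275.5 152.5] [0.6781 0.1152 0.235 ]
blue [316.3788 150.8864] [0.6821 0.0197 0.235 ]
white [397.4472 147.7236] [ 0.6901 -0.1696  0.235 ]
[199.0321 228.4618] [0.499  0.3481 0.052 ]
55.4167
```

View pics/c14.png

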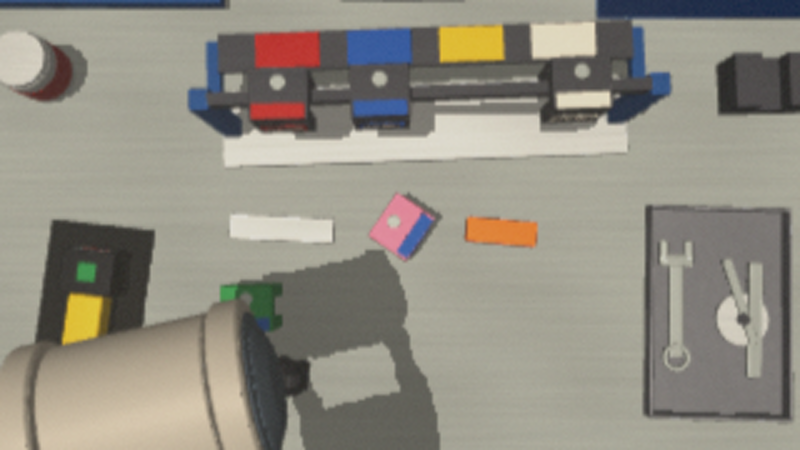

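All clamps are in their bays, the scanner lies on the mat (crop (86,300)), and the bystanders are where they were.

```bash
python3 -c "
from workcell import robot
print(robot.hand_in())"
```

```text
the job is handed in; nothing more can be done
None
```

I handed the job in at about 55 s: the red, blue and white clamps hang in their bays (yellow was absent; red got knocked and was re-hung), each was held in front of the scanner in that order for over two seconds, and the scanner lies on its mat; the hand-in gave no verdict.

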